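Refill the glaze-jar caddy and latch its cover

TASK

Get the glaze caddy ready for the next class: lift its blue cover over the bumps that hold it, slide it fully open and let it down, then stand one of the spare jars upright, fully down, in every empty cell. Leave the jars already in the caddy in their cells and do not push the brush pot or the vase about. When every cell is filled, slide the cover fully shut again, lifting it over the bumps so that it ends resting down, latched behind them.

Things in the scene. Friction and masses are not known exactly. Their poses are not given: they have to be found in the camera images.
- caddy: Wooden glaze-jar caddy, fixed. Origin at bench height under the middle of its row of 6 cells; y axis along the row, x axis towards the side the cover opens to (away from the robot). Floor 8 mm; cells 60 mm wide (y) and 62 mm deep inside, 66 mm apart, front and back walls with tops at 48 mm, dividers at 58 mm. At each end of the row a side panel 12 mm thick, 92 mm high (inner faces y = +-198 mm), from x = -70 to +190 mm; above the walls front and back are open.
- cover_travel (a joint): Slide of the blue cover along caddy +x, m: 0 shut (over the cells), 0.13 fully open (behind them). About 1 N friction; stays level. On each side panel's top a yellow bump 10 mm high spans caddy x = 54 to 64 mm. Shut, the cover's steel feet stand in front of the bumps with 4 mm of play: lift it more than 10 mm to pass them, either way. Beyond 0.03 of travel it is past them and slides freely, let down.
- cover_lift (a joint): How far the blue cover is lifted, m: 0 resting down, at most 0.035. It falls back by its own weight (350 g) when let go; about 0.01 means that it stands on the bumps.
- cover_handle (a point): Centre of the cover's wooden handle bar: 16 x 16 mm section, 130 mm long along caddy y, 144 mm above the bench, its underside 26 mm clear of the plate between posts at +-50 mm. Shut, it is above the middle of the cell row. The plate is 104 mm (x) by 440 mm, underside 104 mm above the bench (seated jars reach 93 mm); open, its near edge is 78 mm behind the cells' centre line.
- cell1 (a point): Centre that a jar has when it stands fully down in cell 1 (50.5 mm above the bench); cells 1 to 6 lie at caddy y = -165, -99, -33, 33, 99, 165 mm. Axes as the caddy's.
- cell2 (a point): Centre that a jar has when it stands fully down in cell 2 (50.5 mm above the bench); cells 1 to 6 lie at caddy y = -165, -99, -33, 33, 99, 165 mm. Axes as the caddy's.
- cell3 (a point): Centre that a jar has when it stands fully down in cell 3 (50.5 mm above the bench); cells 1 to 6 lie at caddy y = -165, -99, -33, 33, 99, 165 mm. Axes as the caddy's.
- cell4 (a point): Centre that a jar has when it stands fully down in cell 4 (50.5 mm above the bench); cells 1 to 6 lie at caddy y = -165, -99, -33, 33, 99, 165 mm. Axes as the caddy's.
- cell5 (a point): Centre that a jar has when it stands fully down in cell 5 (50.5 mm above the bench); cells 1 to 6 lie at caddy y = -165, -99, -33, 33, 99, 165 mm. Axes as the caddy's.
- cell6 (a point): Centre that a jar has when it stands fully down in cell 6 (50.5 mm above the bench); cells 1 to 6 lie at caddy y = -165, -99, -33, 33, 99, 165 mm. Axes as the caddy's.
- kept1_mid (a point): Centre of the glaze jar that is already standing in cell 1; absent (None) in some starts, and then the cell is empty. Upright cylinder 52 mm in diameter, 85 mm high, white with a coloured band and lid, about 250 g; its z axis points to the lid.
- kept2_mid (a point): Centre of the glaze jar that is already standing in cell 2; absent (None) in some starts, and then the cell is empty. Upright cylinder 52 mm in diameter, 85 mm high, white with a coloured band and lid, about 250 g; its z axis points to the lid.
- kept3_mid (a point): Centre of the glaze jar that is already standing in cell 3; absent (None) in some starts, and then the cell is empty. Upright cylinder 52 mm in diameter, 85 mm high, white with a coloured band and lid, about 250 g; its z axis points to the lid.
- kept4_mid (a point): Centre of the glaze jar that is already standing in cell 4; absent (None) in some starts, and then the cell is empty. Upright cylinder 52 mm in diameter, 85 mm high, white with a coloured band and lid, about 250 g; its z axis points to the lid.
- kept5_mid (a point): Centre of the glaze jar that is already standing in cell 5; absent (None) in some starts, and then the cell is empty. Upright cylinder 52 mm in diameter, 85 mm high, white with a coloured band and lid, about 250 g; its z axis points to the lid.
- kept6_mid (a point): Centre of the glaze jar that is already standing in cell 6; absent (None) in some starts, and then the cell is empty. Upright cylinder 52 mm in diameter, 85 mm high, white with a coloured band and lid, about 250 g; its z axis points to the lid.
- spare1_mid (a point): Centre of a spare glaze jar standing upright on the bench, same kind: 52 mm in diameter, 85 mm high, about 250 g, z axis to the lid. There are always more spares than empty cells.
- spare2_mid (a point): Centre of a spare glaze jar standing upright on the bench, same kind: 52 mm in diameter, 85 mm high, about 250 g, z axis to the lid. There are always more spares than empty cells.
- spare3_mid (a point): Centre of a spare glaze jar standing upright on the bench, same kind: 52 mm in diameter, 85 mm high, about 250 g, z axis to the lid. There are always more spares than empty cells.
- spare4_mid (a point): Centre of a spare glaze jar standing upright on the bench, same kind: 52 mm in diameter, 85 mm high, about 250 g, z axis to the lid. There are always more spares than empty cells.
- spare5_mid (a point): Centre of a spare glaze jar standing upright on the bench, same kind: 52 mm in diameter, 85 mm high, about 250 g, z axis to the lid. There are always more spares than empty cells.
- spare6_mid (a point): Centre of a spare glaze jar standing upright on the bench, same kind: 52 mm in diameter, 85 mm high, about 250 g, z axis to the lid. There are always more spares than empty cells.
- brush_pot_mid (a point): Bystander: terracotta pot with brushes, 80 mm wide, pot 95 mm high (200 mm with brushes); centre of the pot.
- vase_mid (a point): Bystander: blue vase, 100 mm wide, 140 mm high; centre.
Mind the look-alikes: they are no part of the job. What is shaped like the part that bears spare1_mid but purple is not meant.

How it is judged:
On the way, in this order (a step that is already met when the one before it is completed fails the run):
1. the cover has been lifted over the bumps, slid fully open and let down (value of joint cover_travel above 0.115 m and value of joint cover_lift below 0.004 m), for 0.3 s.
2. every cell holds an upright jar, with the cover still open (all of step 1 and ((distance between kept1_mid and cell1 below 0.013 m and angle between kept1_mid's own z axis and vertical below 0.12 rad) or (distance between spare1_mid and cell1 below 0.013 m and angle between spare1_mid's own z axis and vertical below 0.12 rad) or (distance between spare2_mid and cell1 below 0.013 m and angle between spare2_mid's own z axis and vertical below 0.12 rad) or (distance between spare3_mid and cell1 below 0.013 m and angle between spare3_mid's own z axis and vertical below 0.12 rad) or (distance between spare4_mid and cell1 below 0.013 m and angle between spare4_mid's own z axis and vertical below 0.12 rad) or (distance between spare5_mid and cell1 below 0.013 m and angle between spare5_mid's own z axis and vertical below 0.12 rad) or (distance between spare6_mid and cell1 below 0.013 m and angle between spare6_mid's own z axis and vertical below 0.12 rad)) and ((distance between kept2_mid and cell2 below 0.013 m and angle between kept2_mid's own z axis and vertical below 0.12 rad) or (distance between spare1_mid and cell2 below 0.013 m and angle between spare1_mid's own z axis and vertical below 0.12 rad) or (distance between spare2_mid and cell2 below 0.013 m and angle between spare2_mid's own z axis and vertical below 0.12 rad) or (distance between spare3_mid and cell2 below 0.013 m and angle between spare3_mid's own z axis and vertical below 0.12 rad) or (distance between spare4_mid and cell2 below 0.013 m and angle between spare4_mid's own z axis and vertical below 0.12 rad) or (distance between spare5_mid and cell2 below 0.013 m and angle between spare5_mid's own z axis and vertical below 0.12 rad) or (distance between spare6_mid and cell2 below 0.013 m and angle between spare6_mid's own z axis and vertical below 0.12 rad)) and ((distance between kept3_mid and cell3 below 0.013 m and angle between kept3_mid's own z axis and vertical below 0.12 rad) or (distance between spare1_mid and cell3 below 0.013 m and angle between spare1_mid's own z axis and vertical below 0.12 rad) or (distance between spare2_mid and cell3 below 0.013 m and angle between spare2_mid's own z axis and vertical below 0.12 rad) or (distance between spare3_mid and cell3 below 0.013 m and angle between spare3_mid's own z axis and vertical below 0.12 rad) or (distance between spare4_mid and cell3 below 0.013 m and angle between spare4_mid's own z axis and vertical below 0.12 rad) or (distance between spare5_mid and cell3 below 0.013 m and angle between spare5_mid's own z axis and vertical below 0.12 rad) or (distance between spare6_mid and cell3 below 0.013 m and angle between spare6_mid's own z axis and vertical below 0.12 rad)) and ((distance between kept4_mid and cell4 below 0.013 m and angle between kept4_mid's own z axis and vertical below 0.12 rad) or (distance between spare1_mid and cell4 below 0.013 m and angle between spare1_mid's own z axis and vertical below 0.12 rad) or (distance between spare2_mid and cell4 below 0.013 m and angle between spare2_mid's own z axis and vertical below 0.12 rad) or (distance between spare3_mid and cell4 below 0.013 m and angle between spare3_mid's own z axis and vertical below 0.12 rad) or (distance between spare4_mid and cell4 below 0.013 m and angle between spare4_mid's own z axis and vertical below 0.12 rad) or (distance between spare5_mid and cell4 below 0.013 m and angle between spare5_mid's own z axis and vertical below 0.12 rad) or (distance between spare6_mid and cell4 below 0.013 m and angle between spare6_mid's own z axis and vertical below 0.12 rad)) and ((distance between kept5_mid and cell5 below 0.013 m and angle between kept5_mid's own z axis and vertical below 0.12 rad) or (distance between spare1_mid and cell5 below 0.013 m and angle between spare1_mid's own z axis and vertical below 0.12 rad) or (distance between spare2_mid and cell5 below 0.013 m and angle between spare2_mid's own z axis and vertical below 0.12 rad) or (distance between spare3_mid and cell5 below 0.013 m and angle between spare3_mid's own z axis and vertical below 0.12 rad) or (distance between spare4_mid and cell5 below 0.013 m and angle between spare4_mid's own z axis and vertical below 0.12 rad) or (distance between spare5_mid and cell5 below 0.013 m and angle between spare5_mid's own z axis and vertical below 0.12 rad) or (distance between spare6_mid and cell5 below 0.013 m and angle between spare6_mid's own z axis and vertical below 0.12 rad)) and ((distance between kept6_mid and cell6 below 0.013 m and angle between kept6_mid's own z axis and vertical below 0.12 rad) or (distance between spare1_mid and cell6 below 0.013 m and angle between spare1_mid's own z axis and vertical below 0.12 rad) or (distance between spare2_mid and cell6 below 0.013 m and angle between spare2_mid's own z axis and vertical below 0.12 rad) or (distance between spare3_mid and cell6 below 0.013 m and angle between spare3_mid's own z axis and vertical below 0.12 rad) or (distance between spare4_mid and cell6 below 0.013 m and angle between spare4_mid's own z axis and vertical below 0.12 rad) or (distance between spare5_mid and cell6 below 0.013 m and angle between spare5_mid's own z axis and vertical below 0.12 rad) or (distance between spare6_mid and cell6 below 0.013 m and angle between spare6_mid's own z axis and vertical below 0.12 rad))), for 0.3 s.
At the end, for the whole second after the job is handed in: The cover is shut (travel under 7 mm) and resting down (lift under 4 mm), and every one of the six cells holds a jar, upright within 0.12 rad and with its centre within 13 mm of the cell's seated centre (((distance between kept1_mid and cell1 below 0.013 m and angle between kept1_mid's own z axis and vertical below 0.12 rad) or (distance between spare1_mid and cell1 below 0.013 m and angle between spare1_mid's own z axis and vertical below 0.12 rad) or (distance between spare2_mid and cell1 below 0.013 m and angle between spare2_mid's own z axis and vertical below 0.12 rad) or (distance between spare3_mid and cell1 below 0.013 m and angle between spare3_mid's own z axis and vertical below 0.12 rad) or (distance between spare4_mid and cell1 below 0.013 m and angle between spare4_mid's own z axis and vertical below 0.12 rad) or (distance between spare5_mid and cell1 below 0.013 m and angle between spare5_mid's own z axis and vertical below 0.12 rad) or (distance between spare6_mid and cell1 below 0.013 m and angle between spare6_mid's own z axis and vertical below 0.12 rad)) and ((distance between kept2_mid and cell2 below 0.013 m and angle between kept2_mid's own z axis and vertical below 0.12 rad) or (distance between spare1_mid and cell2 below 0.013 m and angle between spare1_mid's own z axis and vertical below 0.12 rad) or (distance between spare2_mid and cell2 below 0.013 m and angle between spare2_mid's own z axis and vertical below 0.12 rad) or (distance between spare3_mid and cell2 below 0.013 m and angle between spare3_mid's own z axis and vertical below 0.12 rad) or (distance between spare4_mid and cell2 below 0.013 m and angle between spare4_mid's own z axis and vertical below 0.12 rad) or (distance between spare5_mid and cell2 below 0.013 m and angle between spare5_mid's own z axis and vertical below 0.12 rad) or (distance between spare6_mid and cell2 below 0.013 m and angle between spare6_mid's own z axis and vertical below 0.12 rad)) and ((distance between kept3_mid and cell3 below 0.013 m and angle between kept3_mid's own z axis and vertical below 0.12 rad) or (distance between spare1_mid and cell3 below 0.013 m and angle between spare1_mid's own z axis and vertical below 0.12 rad) or (distance between spare2_mid and cell3 below 0.013 m and angle between spare2_mid's own z axis and vertical below 0.12 rad) or (distance between spare3_mid and cell3 below 0.013 m and angle between spare3_mid's own z axis and vertical below 0.12 rad) or (distance between spare4_mid and cell3 below 0.013 m and angle between spare4_mid's own z axis and vertical below 0.12 rad) or (distance between spare5_mid and cell3 below 0.013 m and angle between spare5_mid's own z axis and vertical below 0.12 rad) or (distance between spare6_mid and cell3 below 0.013 m and angle between spare6_mid's own z axis and vertical below 0.12 rad)) and ((distance between kept4_mid and cell4 below 0.013 m and angle between kept4_mid's own z axis and vertical below 0.12 rad) or (distance between spare1_mid and cell4 below 0.013 m and angle between spare1_mid's own z axis and vertical below 0.12 rad) or (distance between spare2_mid and cell4 below 0.013 m and angle between spare2_mid's own z axis and vertical below 0.12 rad) or (distance between spare3_mid and cell4 below 0.013 m and angle between spare3_mid's own z axis and vertical below 0.12 rad) or (distance between spare4_mid and cell4 below 0.013 m and angle between spare4_mid's own z axis and vertical below 0.12 rad) or (distance between spare5_mid and cell4 below 0.013 m and angle between spare5_mid's own z axis and vertical below 0.12 rad) or (distance between spare6_mid and cell4 below 0.013 m and angle between spare6_mid's own z axis and vertical below 0.12 rad)) and ((distance between kept5_mid and cell5 below 0.013 m and angle between kept5_mid's own z axis and vertical below 0.12 rad) or (distance between spare1_mid and cell5 below 0.013 m and angle between spare1_mid's own z axis and vertical below 0.12 rad) or (distance between spare2_mid and cell5 below 0.013 m and angle between spare2_mid's own z axis and vertical below 0.12 rad) or (distance between spare3_mid and cell5 below 0.013 m and angle between spare3_mid's own z axis and vertical below 0.12 rad) or (distance between spare4_mid and cell5 below 0.013 m and angle between spare4_mid's own z axis and vertical below 0.12 rad) or (distance between spare5_mid and cell5 below 0.013 m and angle between spare5_mid's own z axis and vertical below 0.12 rad) or (distance between spare6_mid and cell5 below 0.013 m and angle between spare6_mid's own z axis and vertical below 0.12 rad)) and ((distance between kept6_mid and cell6 below 0.013 m and angle between kept6_mid's own z axis and vertical below 0.12 rad) or (distance between spare1_mid and cell6 below 0.013 m and angle between spare1_mid's own z axis and vertical below 0.12 rad) or (distance between spare2_mid and cell6 below 0.013 m and angle between spare2_mid's own z axis and vertical below 0.12 rad) or (distance between spare3_mid and cell6 below 0.013 m and angle between spare3_mid's own z axis and vertical below 0.12 rad) or (distance between spare4_mid and cell6 below 0.013 m and angle between spare4_mid's own z axis and vertical below 0.12 rad) or (distance between spare5_mid and cell6 below 0.013 m and angle between spare5_mid's own z axis and vertical below 0.12 rad) or (distance between spare6_mid and cell6 below 0.013 m and angle between spare6_mid's own z axis and vertical below 0.12 rad)) and value of joint cover_travel below 0.007 m and value of joint cover_lift below 0.004 m); the robot touches nothing.
It fails at once if a jar that was already in the caddy is taken out or upset ((distance of kept1_mid from where it was at the start of the episode above 0.03 m or angle between kept1_mid's own z axis and vertical above 0.5 rad) or (distance of kept2_mid from where it was at the start of the episode above 0.03 m or angle between kept2_mid's own z axis and vertical above 0.5 rad) or (distance of kept3_mid from where it was at the start of the episode above 0.03 m or angle between kept3_mid's own z axis and vertical above 0.5 rad) or (distance of kept4_mid from where it was at the start of the episode above 0.03 m or angle between kept4_mid's own z axis and vertical above 0.5 rad) or (distance of kept5_mid from where it was at the start of the episode above 0.03 m or angle between kept5_mid's own z axis and vertical above 0.5 rad) or (distance of kept6_mid from where it was at the start of the episode above 0.03 m or angle between kept6_mid's own z axis and vertical above 0.5 rad)).
It fails at once if the brush pot or the vase is pushed away or tipped ((distance of brush_pot_mid from where it was at the start of the episode above 0.05 m or angle between brush_pot_mid's own z axis and vertical above 0.5 rad) or (distance of vase_mid from where it was at the start of the episode above 0.05 m or angle between vase_mid's own z axis and vertical above 0.5 rad)).
Of kept1, kept2, kept3, kept4, kept5, kept6 only 1 to 2 are there at a start; the rules pass over those that are not, and their reading is None.
At some moment in a run one of spare1, spare2, spare3, spare4, spare5, spare6 may be knocked a few centimetres aside while the robot is not near it.
Once in a run the grip may slacken for a moment while it holds something.
It also fails if it takes over 210 s, if anything falls off the work surface, if the arm or the gripper's body presses on something with over 40 N, if the wrist force passes 120 N, or if a joint passes its speed limit or range.

ROBOT

A 7-joint arm with a two-finger parallel gripper is mounted at the origin on the work surface. World frame = base frame: x ahead of the robot, y to its left, z up, the work surface at z = 0. Lengths are in m, angles in rad, forces in N, time in s.
With the tool pointing down it reaches from about 0.425 to 0.925 m from the base axis. Payload 6.8 kg.
Tool frame: the origin (TCP) lies midway between the tips of the shut fingers; the grasp point (between the pads) lies 19 mm behind it; z points along the fingers, y is the direction in which the jaws open and shut (so a half turn about z gives the same grasp; the last joint's range is limited). The gripper opens to 85 mm and grips with 20 to 120 N. Pads are 22 mm wide; open, the fingers measure 114 mm over their backs; the gripper's body (76 mm by 85 mm) begins 54 mm behind the grasp point. The pads swing forward as they close: fully open they stand 13 mm farther back than shut.
Start: joints at [-0.108, 0.477, 0.022, 1.555, -0.011, 1.109, -0.083], TCP at [0.675, 0, 0.231] pointing down, gripper open.
Joint ranges: [-2.96, 2.96], [-0.34, 2.1], [-1.41, 1.46], [0.24, 2.44], [-1.37, 4.51], [0.17, 1.92], [-2.96, 2.96]. Speed limits (rad/s): [2.39, 2.39, 3.14, 3.14, 3.14, 3.14, 3.14].

INTERFACE

Orientations are given as a unit quaternion [w, x, y, z].
In Python, from station import readout, eyes, ticket gives the robot as it stands. The module is installed in compiled form; this text tells all that it offers.
- The arm moves only by the shell command python3 -m crank 'ROWS' [FORCE]. ROWS is JSON, a list of rows, each an object of numbers: "jaw": the opening in per cent of the stroke, from 0 (shut) to 100 (fully open); "x", "y", "z": the shift along the tool's x, y, z in mm; "ax", "ay", "az": the turn, a rotation vector about the tool's x, y, z in degrees. In form: [{"jaw": .., "x": .., "y": .., "z": .., "ax": .., "ay": .., "az": ..}, ...]. A call has 1 to 12 rows; each row shifts and turns the commanded pose from where the row before left it, along the tool's axes as they then stand; what a row does not reach is not made up. A row lasts 1/8 s, in which the tool goes at most 62.5 mm and 10.7 degrees, less where a joint would pass 70% of its speed; a pose out of reach is approached as far as the arm can. A call with a gripper value outside its range is refused whole. The fingers move at their own pace and stop on an object; FORCE is the grip in N (left out, the last holds). Time passes only in rows, so rows that do not move let the fingers close. It gives the time, the measured TCP pose, the force and the opening at its end, in the units of the state.
- readout.get_obs(): the state, without advancing time (a new reading comes with each control period).
- eyes.read_camera(name): name is "scene" or "side" or "wrist"; returns (picture, depth): 480x640x3 uint8, red, green, blue; 480x640 float32, m along the optical axis (not along the pixel's ray), 0 where there is no reading.
- eyes.calibration(name): a dict with "fx", "fy", "cx", "cy" (pixels), "R" (3x3) and "t" (3): a world point X has camera coordinates R X + t. Camera axes: x right, y down, z forward; pixel columns grow to the right and rows downward; lengths in m; the calibration is good to about 2 mm. A picture is of the moment at which its call begins: read the wrist's pose just before it. calibration takes no time and is no camera call; for the wrist camera it gives the pose at the moment of the call.
- ticket.hand_in(): hands the job in, once; it reports no verdict.
The state is a dict: "t": time; "q": joint angles; "joint_vel": joint speeds; "joint_torque": joint torques, N m; "eef_pos": TCP position; "tool_rot": TCP orientation; "contact_force": force on the tool from outside, world axes, zero at the start; "torque": the same for the moment, N m; "gripper_width": opening from 0.0 (shut) to 1.0 (fully open).
Only numpy, scipy, OpenCV 4.12 (cv2) and the standard library are available. Lean on these libraries where they do the work, as an engineer would, in place of code of your own. Each camera call takes 0.05 s, during which the arm holds its last target. There are 200 camera calls.

## Working session

There is one attempt and no reset: what is moved stays moved. The work goes in short steps, Python scripts to look and compute and a shell command to move; the robot and the scene stay as the last step left them, time stands still between calls to the robot, and variables do not carry over. Pictures are saved under pics/ and viewed, about 12 in all and at most 16, crops included, and the job is handed in when it is done.

```bash
mkdir -p pics; python3 - <<'E'
from station import readout, eyes
import cv2,numpy as np
print(readout.get_obs())
for n in ("scene","side","wrist"):
    c=eyes.calibration(n); p,d=eyes.read_camera(n)
    np.savez(f"pics/{n}0.npz",p=p,d=d,**c)
    cv2.imwrite(f"pics/{n}0.png",p[:,:,::-1]); print(n,c)
E
```

```text
{'t': 0.0, 'q': array([-0.10808539,  0.47779101,  0.02233172,  1.55648378, -0.01149201,
        1.10929785, -0.08309416]), 'joint_vel': array([ 5.76468301e-04, -1.70188512e-03, -1.28127635e-03,  3.36632142e-04,
        8.50772187e-04,  9.28389578e-06,  5.23629786e-04]), 'joint_torque': array([-5.45967814e-04, -5.96443820e+01,  1.60769675e+00, -2.81194621e+01,
        1.24063640e-02,  9.39900521e-03,  2.20753498e-05]), 'eef_pos': array([ 6.74390908e-01, -2.37777064e-05,  2.30318012e-01]), 'tool_rot': array([-6.02836775e-04,  7.07098281e-01,  7.07114675e-01, -7.02811423e-04]), 'contact_force': array([0.75260409, 0.00767987, 0.31171942]), 'torque': array([-0.06789605, -0.00323777, -0.0427499 ]), 'gripper_width': 1.0012143630931551}
scene {'fx': 558.9870753639134, 'fy': 558.9870753639134, 'cx': 318.8321036567391, 'cy': 234.6605718862536, 'R': array([[ 0.10730616,  0.994083  , -0.01686361],
       [ 0.5319784 , -0.07173708, -0.84371368],
       [-0.83993117,  0.0815646 , -0.53652851]]), 't': array([-0.09015875, -0.21431865,  1.7210483 ])}
side {'fx': 484.20281399576504, 'fy': 484.20281399576504, 'cx': 320.86145858741514, 'cy': 233.73412645789372, 'R': array([[-0.65147163, -0.75849228,  0.01655828],
       [-0.52365622,  0.43376322, -0.73323505],
       [ 0.54897075, -0.48635267, -0.67977363]]), 't': array([0.38772905, 0.37194292, 0.80048574])}
wrist {'fx': 340.96641303594765, 'fy': 340.96641303594765, 'cx': 327.45865860948805, 'cy': 244.93427414513081, 'R': array([[ 9.99998852e-01, -3.40846995e-04, -1.47622207e-03],
       [ 1.03224001e-04, -9.56773197e-01,  2.90835072e-01],
       [-1.51153997e-03, -2.90834891e-01, -9.56772063e-01]]), 't': array([-0.67398966, -0.03749847,  0.37994567])}
```

View pics/scene0.png

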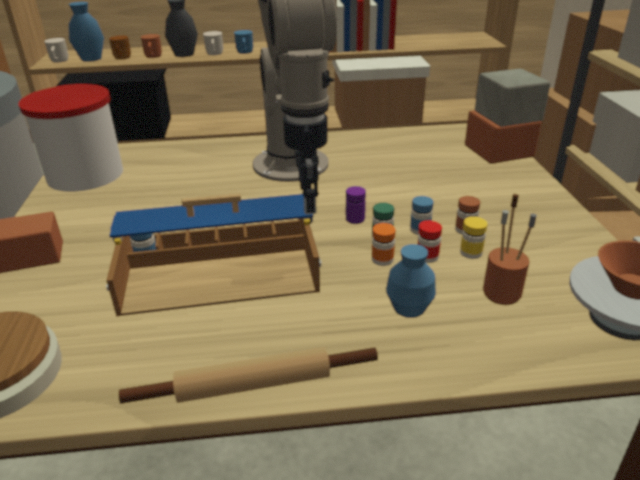

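View pics/side0.png

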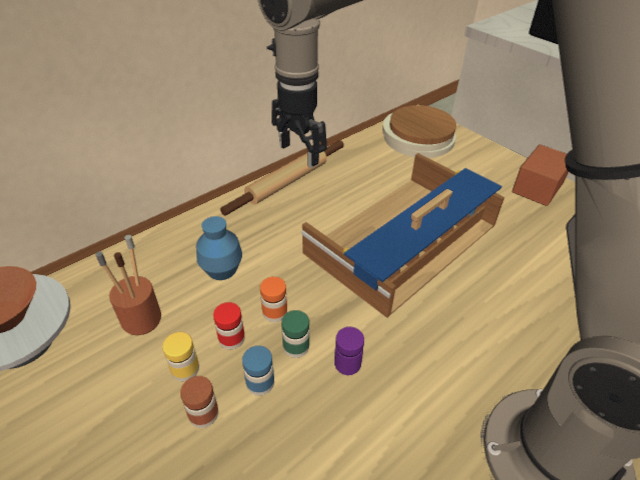

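The scene and side views show the caddy at y<0 with its cover shut. The spares are red, orange, green, blue, yellow and brown; the purple one is the decoy. The vase (scene ~411,280) and brush pot (~506,275) are beyond the jars. Next I measure everything from depth.

```bash
cat > h.py <<'E'
import numpy as np, cv2
from station import readout, eyes
def grab(n,tag=None):
    c=eyes.calibration(n); p,d=eyes.read_camera(n)
    if tag: cv2.imwrite(f"pics/{tag}.png",p[:,:,::-1])
    return p,d,c
def load(n):
    z=np.load(f"pics/{n}0.npz"); return z['p'],z['d'],z
def cloud(d,c):
    v,u=np.mgrid[:480,:640]
    X=np.stack([(u-c['cx'])/c['fx']*d,(v-c['cy'])/c['fy']*d,d],-1)
    W=(X-c['t'])@c['R']; W[d==0]=np.nan
    return W
def tops(p,d,c,zlo=.080,zhi=.092,amin=12):
    """blobs of points at jar-top height: (x,y,z,n,rgb)"""
    W=cloud(d,c); m=((W[...,2]>zlo)&(W[...,2]<zhi)).astype(np.uint8)
    n,l,s,ce=cv2.connectedComponentsWithStats(m,connectivity=4); out=[]
    for i in range(1,n):
        if s[i,4]<amin: continue
        k=l==i; P=W[k]; (cx,cy),r=cv2.minEnclosingCircle(P[:,:2].astype(np.float32))
        out.append((round(cx,4),round(cy,4),round(r,4),round(float(np.median(P[:,2])),4),int(s[i,4]),np.median(p[k],0).astype(int).tolist(),ce[i].astype(int).tolist()))
    return out
E
python3 - <<'E'
from h import *
for n in("scene","side"):
    p,d,c=load(n); W=cloud(d,c)
    print(n)
    for t in tops(p,d,c): print(t)
    hsv=cv2.cvtColor(p,cv2.COLOR_RGB2HSV)
    m=(hsv[...,0]>100)&(hsv[...,0]<125)&(hsv[...,1]>150)&(W[...,2]>.100)&(W[...,2]<.118)&(W[...,1]<0.1)
    P=W[m]; print("plate",m.sum(),np.nanmedian(P[:,2]),cv2.minAreaRect(P[:,:2].astype(np.float32)))
    print(cv2.boxPoints(cv2.minAreaRect(P[:,:2].astype(np.float32))))
    m=(W[...,2]>.130)&(W[...,2]<.156)&(W[...,1]<0)&(W[...,0]>.35)&(W[...,0]<.9)
    k,l,s,ce=cv2.connectedComponentsWithStats(m.astype(np.uint8))
    for i in range(1,k):
        if s[i,4]>30:
            P=W[l==i]; print("handle?",s[i],cv2.minAreaRect(P[:,:2].astype(np.float32)),np.median(P,0))
E
```

```text
scene
(-1.8564, 1.9041, 0.0996, 0.0861, 34, [113, 105, 88], [583, 2])
(-2.2032, -0.1443, 0.0451, 0.0853, 29, [111, 92, 64], [242, 4])
(-2.1999, -0.4005, 0.1141, 0.0859, 78, [115, 96, 66], [202, 5])
(-2.2016, -0.2505, 0.0332, 0.0857, 21, [110, 92, 64], [226, 4])
(-2.2054, -0.663, 0.0616, 0.0861, 42, [109, 91, 64], [160, 7])
(-2.2087, -0.7901, 0.0658, 0.0863, 42, [108, 91, 62], [139, 7])
(-2.207, -0.9841, 0.1237, 0.0859, 83, [113, 95, 65], [106, 9])
(-2.2121, -1.2464, 0.0497, 0.0867, 27, [108, 90, 62], [63, 10])
(-2.2148, -1.335, 0.0562, 0.087, 37, [107, 89, 61], [47, 11])
(-2.2093, -1.5987, 0.0373, 0.0847, 13, [108, 90, 61], [2, 13])
(-1.1479, 1.083, 0.1579, 0.0849, 74, [84, 66, 43], [496, 36])
(-1.0384, 0.4125, 0.1438, 0.0857, 166, [72, 54, 53], [363, 46])
(-1.0956, -0.1488, 0.049, 0.0863, 41, [39, 57, 65], [244, 48])
(-1.2245, -1.0781, 0.0545, 0.087, 22, [130, 103, 67], [41, 51])
(-1.0883, -0.2561, 0.0285, 0.0855, 20, [95, 88, 77], [217, 50])
(-1.103, -0.4129, 0.0494, 0.0854, 52, [32, 32, 31], [183, 52])
(-1.0884, -0.2994, 0.0341, 0.0855, 20, [89, 84, 72], [208, 50])
(-1.1076, -0.55
[... 4301 characters left out ...]
854, 747, [155, 93, 63], [195, 390])
(0.0015, 0.0155, 0.0662, 0.0863, 401, [100, 90, 78], [553, 457])
plate 5468 0.11136019669957434 ((0.4609833061695099, -0.19666054844856262), (0.10278794169425964, 0.44329535961151123), 3.5250818729400635)
[[ 0.39605844  0.02140778]
 [ 0.4233147  -0.42104885]
 [ 0.5259082  -0.41472888]
 [ 0.49865192  0.02772775]]
handle? [490  45  72  32 438] ((0.7641652822494507, -1.0483452081680298), (0.030757924541831017, 0.271881639957428), 89.37399291992188) [ 0.75570311 -1.05010415  0.13976386]
handle? [411 189  41  34 444] ((0.4624590575695038, -0.19851896166801453), (0.01714642159640789, 0.13006271421909332), 3.470216751098633) [ 0.45881127 -0.19204136  0.15183319]
```

View pics/wrist0.png

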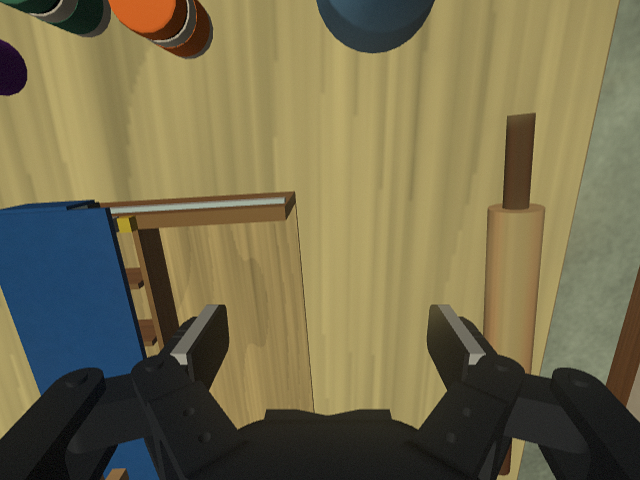

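Caddy frame: origin ≈ (0.462, -0.198), yaw ≈ 3.5°. Cell 1 appears to hold a blue jar. The tool's x is world y and its y is world x. I'll turn the tool to the caddy's yaw and go above the handle.

```bash
cat >> h.py <<'E'
O=np.array([.4622,-.1975]); YAW=np.radians(3.53)
def cad(x,y,z):  # caddy -> world
    c,s=np.cos(YAW),np.sin(YAW); return np.array([O[0]+c*x-s*y,O[1]+s*x+c*y,z])
from scipy.spatial.transform import Rotation as Ro
def delta(t):
    o=readout.get_obs(); q=o['tool_rot']; R=Ro.from_quat([q[1],q[2],q[3],q[0]])
    return np.round(R.inv().apply(np.array(t)-o['eef_pos'])*1000,1)
def yaw():
    q=readout.get_obs()['tool_rot']; M=Ro.from_quat([q[1],q[2],q[3],q[0]]).as_matrix()
    return np.degrees(np.arctan2(-M[0,0],M[1,0])), M[:,2]
E
python3 -m crank '[{"jaw":100,"az":-3.5}]' 60
python3 - <<'E'
from h import *
print(yaw(), delta(cad(0,0,.2)))
E
```

```text
(np.float64(0.0002447144836441095), array([-1.39104893e-03, -1.01017206e-04, -9.99999027e-01])) [-197.5 -212.3   30.9]schema error: expected keys jaw, x, y, z, ax, ay, az
```

```bash

python3 -m crank '[{"jaw":100,"x":-40,"y":-42,"z":0,"ax":0,"ay":0,"az":0},{"jaw":100,"x":-40,"y":-42,"z":0,"ax":0,"ay":0,"az":0},{"jaw":100,"x":-40,"y":-42,"z":0,"ax":0,"ay":0,"az":0},{"jaw":100,"x":-40,"y":-42,"z":0,"ax":0,"ay":0,"az":0},{"jaw":100,"x":-37,"y":-44,"z":0,"ax":0,"ay":0,"az":0},{"jaw":100,"x":0,"y":0,"z":20,"ax":0,"ay":0,"az":-3.5},{"jaw":100,"x":0,"y":0,"z":0,"ax":0,"ay":0,"az":0},{"jaw":100,"x":0,"y":0,"z":0,"ax":0,"ay":0,"az":0}]' 60
python3 - <<'E'
from h import *
p,d,c=grab("wrist","w1"); W=cloud(d,c)
m=(W[...,2]>.140)&(W[...,2]<.158)
k,l,s,ce=cv2.connectedComponentsWithStats(m.astype(np.uint8))
for i in range(1,k):
    if s[i,4]>200:
        P=W[l==i]; print("handle?",s[i],cv2.minAreaRect(P[:,:2].astype(np.float32)),np.median(P,0))
print(yaw(), delta(cad(0,0,.127)))
E
```

```text
t: 1.15
eef_pos: [0.4637, -0.1964, 0.2117]
tool_rot: [0.0, 0.685, 0.728, 0.0]
contact_force: [0.3, 0.3, 0.9]
gripper_width: 1.003
handle? [ 310  160   27  194 4834] ((0.46102479100227356, -0.19798123836517334), (0.01604594476521015, 0.12991486489772797), 3.413699150085449) [ 0.46068169 -0.1887858   0.15199373]
(np.float64(3.536269415396441), array([ 6.62488065e-04, -3.72845330e-05, -9.99999780e-01])) [-1.  -1.9 84.8]
```

View pics/w1.png

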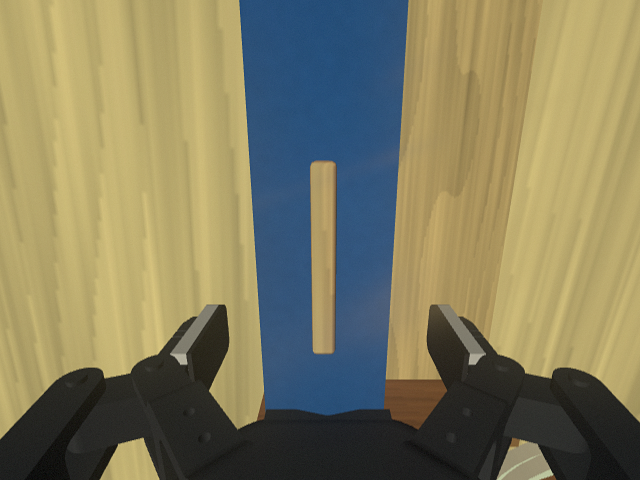

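The handle sits between the open fingers (column 310–336, rows 160–353) with matching yaw; centre (0.461, -0.198). Next is to go down and grip.

```bash

python3 -m crank '[{"jaw":100,"x":-1,"y":-3,"z":30,"ax":0,"ay":0,"az":0},{"jaw":100,"x":0,"y":0,"z":30,"ax":0,"ay":0,"az":0},{"jaw":100,"x":0,"y":0,"z":24,"ax":0,"ay":0,"az":0},{"jaw":0,"x":0,"y":0,"z":0,"ax":0,"ay":0,"az":0},{"jaw":0,"x":0,"y":0,"z":0,"ax":0,"ay":0,"az":0},{"jaw":0,"x":0,"y":0,"z":0,"ax":0,"ay":0,"az":0},{"jaw":0,"x":0,"y":0,"z":0,"ax":0,"ay":0,"az":0},{"jaw":0,"x":0,"y":0,"z":0,"ax":0,"ay":0,"az":0},{"jaw":0,"x":0,"y":0,"z":0,"ax":0,"ay":0,"az":0}]' 60
```

```text
t: 2.33
eef_pos: [0.4612, -0.1983, 0.1284]
tool_rot: [0.001, 0.685, 0.728, 0.001]
contact_force: [0.2, 0.7, 6.3]
gripper_width: 0.175
```

```bash

python3 -m crank '[{"jaw":0,"x":0,"y":0,"z":-11,"ax":0,"ay":0,"az":0},{"jaw":0,"x":0,"y":0,"z":-11,"ax":0,"ay":0,"az":0},{"jaw":0,"x":0,"y":0,"z":0,"ax":0,"ay":0,"az":0},{"jaw":0,"x":0,"y":20,"z":0,"ax":0,"ay":0,"az":0},{"jaw":0,"x":0,"y":20,"z":0,"ax":0,"ay":0,"az":0},{"jaw":0,"x":0,"y":20,"z":0,"ax":0,"ay":0,"az":0},{"jaw":0,"x":0,"y":20,"z":0,"ax":0,"ay":0,"az":0},{"jaw":0,"x":0,"y":20,"z":0,"ax":0,"ay":0,"az":0},{"jaw":0,"x":0,"y":20,"z":0,"ax":0,"ay":0,"az":0},{"jaw":0,"x":0,"y":7,"z":0,"ax":0,"ay":0,"az":0},{"jaw":0,"x":0,"y":0,"z":0,"ax":0,"ay":0,"az":0}]' 60
```

```text
t: 3.7
eef_pos: [0.5862, -0.1907, 0.1487]
tool_rot: [-0.0, 0.685, 0.728, -0.0]
contact_force: [0.4, -1.7, -3.4]
gripper_width: 0.173
```

```bash

python3 -c "
from h import *
c,s=np.cos(YAW),np.sin(YAW);d=readout.get_obs()['eef_pos'][:2]-[.4612,-.1983];print(d@[c,s],d@[-s,c],readout.get_obs()['eef_pos'][2])"
python3 -m crank '[{"jaw":0,"x":0,"y":0,"z":10,"ax":0,"ay":0,"az":0},{"jaw":0,"x":0,"y":0,"z":11,"ax":0,"ay":0,"az":0},{"jaw":0,"x":0,"y":0,"z":0,"ax":0,"ay":0,"az":0},{"jaw":0,"x":0,"y":0,"z":0,"ax":0,"ay":0,"az":0}]' 60
```

```text
0.12526145259054539 -0.00015720141363522925 0.14871934597938732
t: 4.2
eef_pos: [0.5871, -0.1907, 0.1285]
tool_rot: [0.0, 0.685, 0.728, 0.0]
contact_force: [0.5, -1.9, 1.7]
gripper_width: 0.169
```

```bash

python3 -m crank '[{"jaw":0,"x":0,"y":3,"z":0,"ax":0,"ay":0,"az":0},{"jaw":100,"x":0,"y":0,"z":0,"ax":0,"ay":0,"az":0},{"jaw":100,"x":0,"y":0,"z":0,"ax":0,"ay":0,"az":0},{"jaw":100,"x":0,"y":0,"z":0,"ax":0,"ay":0,"az":0},{"jaw":100,"x":0,"y":0,"z":0,"ax":0,"ay":0,"az":0},{"jaw":100,"x":0,"y":0,"z":0,"ax":0,"ay":0,"az":0},{"jaw":100,"x":0,"y":0,"z":-40,"ax":0,"ay":0,"az":0},{"jaw":100,"x":0,"y":0,"z":-35,"ax":0,"ay":0,"az":0},{"jaw":100,"x":40,"y":-10,"z":0,"ax":0,"ay":0,"az":0},{"jaw":100,"x":40,"y":-10,"z":0,"ax":0,"ay":0,"az":0},{"jaw":100,"x":40,"y":-10,"z":0,"ax":0,"ay":0,"az":0},{"jaw":100,"x":40,"y":-10,"z":0,"ax":0,"ay":0,"az":0}]' 60
python3 -m crank '[{"jaw":100,"x":50,"y":-10,"z":0,"ax":0,"ay":0,"az":0},{"jaw":100,"x":50,"y":-10,"z":0,"ax":0,"ay":0,"az":0},{"jaw":100,"x":50,"y":-10,"z":0,"ax":0,"ay":0,"az":0},{"jaw":100,"x":50,"y":0,"z":0,"ax":0,"ay":0,"az":0},{"jaw":100,"x":0,"y":0,"z":0,"ax":0,"ay":0,"az":0}]' 60
cat >> h.py <<'E'
def look(tag,names=("scene","side")):
    for n in names:
        p,d,c=grab(n,tag+n); print(n)
        for z0,z1 in((.079,.0895),(.0895,.099)):
          for t in tops(p,d,c,z0,z1,25):
            if .3<t[0]<.65 and -.5<t[1]<.5:
                w=np.array(t[:2])-O; s,k=np.sin(YAW),np.cos(YAW)
                print(t, "cad", np.round([k*w[0]+s*w[1],-s*w[0]+k*w[1]],3))
E
python3 - <<'E'
from h import *
look("a"); print(delta([.5400,.1768,.045]))
E
```

```text
t: 5.7
eef_pos: [0.5397, -0.0317, 0.2035]
tool_rot: [0.0, 0.685, 0.728, 0.0]
contact_force: [-0.1, -0.0, 0.2]
gripper_width: 0.997
t: 6.32
eef_pos: [0.4971, 0.1697, 0.2036]
tool_rot: [-0.001, 0.682, 0.731, 0.001]
contact_force: [-0.1, -0.3, -0.3]
gripper_width: 0.998
scene
(0.3518, 0.1402, 0.0299, 0.0864, 196, [111, 53, 120], [354, 191]) cad [-0.089  0.344]
(0.4282, 0.2961, 0.0271, 0.0865, 216, [81, 118, 132], [422, 201]) cad [-0.004  0.495]
(0.4414, 0.4071, 0.03, 0.0866, 221, [149, 93, 59], [468, 201]) cad [0.016 0.605]
(0.4464, 0.1963, 0.0276, 0.0862, 232, [65, 109, 82], [382, 208]) cad [0.008 0.394]
(0.5417, 0.3878, 0.0286, 0.0865, 264, [197, 172, 61], [474, 223]) cad [0.115 0.579]
(0.5409, 0.2802, 0.0282, 0.0867, 276, [182, 42, 36], [429, 227]) cad [0.108 0.472]
(0.471, -0.3948, 0.0384, 0.0848, 30, [108, 74, 44], [124, 231]) cad [-0.003 -0.197]
(0.5393, 0.1757, 0.0284, 0.0863, 280, [190, 105, 42], [383, 229]) cad [0.1   0.368]
(0.4735, -0.3602, 0.0252, 0.0841, 98, [39, 58, 70], [141, 234]) cad [ 0.001 -0.163]
(0.6298, 0.0168, 0.011, 0.0832, 29, [62, 43, 26], [315, 259]) cad [0.18
[... 1093 characters left out ...]
08 0.391]
(0.3527, 0.1431, 0.0263, 0.0857, 585, [117, 56, 130], [349, 338]) cad [-0.088  0.347]
(0.54, 0.3832, 0.0264, 0.0854, 613, [235, 203, 86], [176, 344]) cad [0.113 0.575]
(0.4262, 0.2924, 0.0269, 0.0854, 653, [87, 126, 147], [256, 358]) cad [-0.006  0.491]
(0.4417, 0.4035, 0.0266, 0.0853, 755, [160, 97, 66], [195, 390]) cad [0.017 0.601]
(0.4836, -0.4025, 0.0782, 0.0938, 506, [115, 110, 82], [472, 188]) cad [ 0.009 -0.206]
(0.549, 0.0275, 0.0118, 0.094, 27, [38, 63, 96], [326, 247]) cad [0.1   0.219]
(0.5249, 0.0097, 0.0108, 0.0935, 41, [140, 100, 62], [339, 248]) cad [0.075 0.203]
(0.4466, 0.0032, 0.0662, 0.093, 348, [140, 100, 62], [369, 270]) cad [-0.003  0.201]
[  9.5  42.7 158.3]
```

View pics/ascene.png

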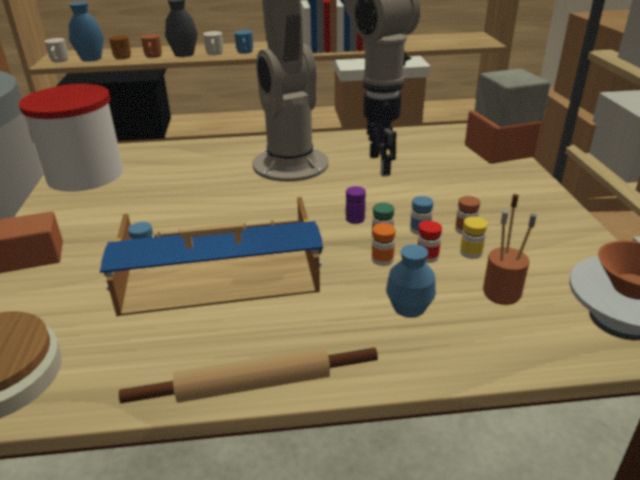

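View pics/aside.png

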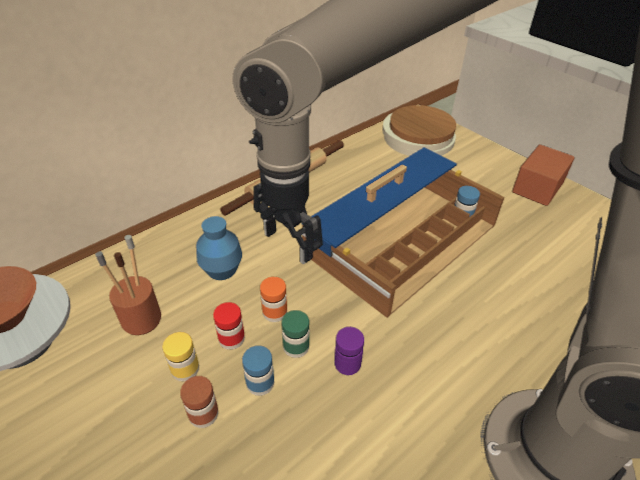

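The cover is open and resting. Only cell 1 holds a jar (measured within 1 mm of nominal), so there are five cells to fill. First jar: orange, to cell 2.

```bash

python3 -m crank '[{"jaw":100,"x":9,"y":43,"z":0,"ax":0,"ay":0,"az":0},{"jaw":100,"x":0,"y":0,"z":50,"ax":0,"ay":0,"az":0},{"jaw":100,"x":0,"y":0,"z":50,"ax":0,"ay":0,"az":0},{"jaw":100,"x":0,"y":0,"z":40,"ax":0,"ay":0,"az":0},{"jaw":100,"x":0,"y":0,"z":18,"ax":0,"ay":0,"az":0},{"jaw":100,"x":0,"y":0,"z":0,"ax":0,"ay":0,"az":0},{"jaw":0,"x":0,"y":0,"z":0,"ax":0,"ay":0,"az":0},{"jaw":0,"x":0,"y":0,"z":0,"ax":0,"ay":0,"az":0},{"jaw":0,"x":0,"y":0,"z":0,"ax":0,"ay":0,"az":0},{"jaw":0,"x":0,"y":0,"z":0,"ax":0,"ay":0,"az":0},{"jaw":0,"x":0,"y":0,"z":0,"ax":0,"ay":0,"az":0}]' 50
python3 -m crank '[{"jaw":0,"x":0,"y":0,"z":-40,"ax":0,"ay":0,"az":0},{"jaw":0,"x":0,"y":0,"z":-45,"ax":0,"ay":0,"az":0},{"jaw":0,"x":0,"y":0,"z":-40,"ax":0,"ay":0,"az":0},{"jaw":0,"x":0,"y":0,"z":0,"ax":0,"ay":0,"az":0}]' 50
python3 - <<'E'
from h import *
for n,y in zip("23456",(-.099,-.033,.033,.099,.165)): print(n,delta(cad(0,y,.17)),cad(0,y,.1))
E
```

```text
t: 7.8
eef_pos: [0.5413, 0.1768, 0.0471]
tool_rot: [0.001, 0.685, 0.728, 0.001]
contact_force: [-2.0, -0.8, 5.8]
gripper_width: 0.6
t: 8.3
eef_pos: [0.5427, 0.1774, 0.1745]
tool_rot: [0.002, 0.685, 0.728, 0.004]
contact_force: [0.1, 0.6, -1.6]
gripper_width: 0.595
2 [-468.3 -103.1    2.5] [ 0.46829554 -0.29631217  0.1       ]
3 [-402.3 -103.2    2.6] [ 0.46423185 -0.23043739  0.1       ]
4 [-336.3 -103.2    2.8] [ 0.46016815 -0.16456261  0.1       ]
5 [-270.3 -103.2    3. ] [ 0.45610446 -0.09868783  0.1       ]
6 [-204.3 -103.3    3.2] [ 0.45204076 -0.03281306  0.1       ]
```

```bash

python3 -m crank '[{"jaw":0,"x":-20,"y":-5,"z":0,"ax":0,"ay":0,"az":0},{"jaw":0,"x":-45,"y":-10,"z":0,"ax":0,"ay":0,"az":0},{"jaw":0,"x":-45,"y":-10,"z":0,"ax":0,"ay":0,"az":0},{"jaw":0,"x":-45,"y":-10,"z":0,"ax":0,"ay":0,"az":0},{"jaw":0,"x":-45,"y":-10,"z":0,"ax":0,"ay":0,"az":0},{"jaw":0,"x":-45,"y":-10,"z":0,"ax":0,"ay":0,"az":0},{"jaw":0,"x":-45,"y":-10,"z":0,"ax":0,"ay":0,"az":0},{"jaw":0,"x":-45,"y":-10,"z":0,"ax":0,"ay":0,"az":0},{"jaw":0,"x":-45,"y":-10,"z":0,"ax":0,"ay":0,"az":0},{"jaw":0,"x":-45,"y":-10,"z":0,"ax":0,"ay":0,"az":0},{"jaw":0,"x":-43,"y":-8,"z":0,"ax":0,"ay":0,"az":0},{"jaw":0,"x":0,"y":0,"z":0,"ax":0,"ay":0,"az":0}]' 50
python3 -m crank '[{"jaw":0,"x":0,"y":0,"z":0,"ax":0,"ay":0,"az":0}]'
python3 - <<'E'
from h import *
look("b",["side"]); print(delta(cad(0,-.099,.0555)),yaw())
E
```

```text
t: 9.8
eef_pos: [0.4622, -0.3017, 0.1687]
tool_rot: [-0.001, 0.688, 0.726, -0.002]
contact_force: [-0.3, 0.4, -2.1]
gripper_width: 0.602
t: 9.93
eef_pos: [0.4645, -0.2966, 0.1689]
tool_rot: [-0.001, 0.686, 0.728, -0.0]
contact_force: [0.7, 0.9, -2.0]
gripper_width: 0.601
side
(0.437, -0.4053, 0.0323, 0.0843, 91, [115, 77, 49], [490, 196]) cad [-0.038 -0.206]
(0.4582, -0.357, 0.0218, 0.0843, 46, [72, 98, 116], [470, 200]) cad [-0.014 -0.159]
(0.6263, 0.0202, 0.0133, 0.0849, 26, [108, 72, 46], [305, 229]) cad [0.177 0.207]
(0.4893, 0.0147, 0.1107, 0.0845, 316, [114, 76, 50], [351, 264]) cad [0.04 0.21]
(0.5427, 0.2802, 0.0269, 0.0854, 523, [213, 52, 48], [226, 313]) cad [0.11  0.472]
(0.445, 0.193, 0.0269, 0.0857, 532, [68, 112, 84], [294, 321]) cad [0.007 0.391]
(0.3534, 0.1433, 0.0268, 0.0858, 578, [114, 54, 127], [349, 338]) cad [-0.088  0.347]
(0.5407, 0.3839, 0.0267, 0.0853, 614, [231, 198, 83], [176, 344]) cad [0.114 0.575]
(0.4266, 0.293, 0.0261, 0.0854, 649, [84, 122, 143], [256, 358]) cad [-0.005  0.492]
(0.4407, 0.4041, 0.0264, 0.0854, 761, [155, 94, 64], [195, 390]) cad [0.016 0.602]
(0.4469, -0.3875, 0.0477, 0.0939, 266, [115, 102, 71], [481, 191]) cad [-0.027 -0.189]
(0.5675, 0.0301, 0.0302, 0.0936, 68, [36, 61, 94], [320, 242]) cad [0.119 0.221]
(0.4578, 0.0046, 0.0782, 0.0929, 393, [136, 97, 60], [366, 268]) cad [0.008 0.202]
[ -0.8   3.4 113.7] (np.float64(3.53380323837409), array([-0.00210768,  0.0015062 , -0.99999664]))
```

```bash

python3 -m crank '[{"jaw":0,"x":0,"y":3,"z":20,"ax":0,"ay":0,"az":0},{"jaw":0,"x":0,"y":0,"z":25,"ax":0,"ay":0,"az":0},{"jaw":0,"x":0,"y":0,"z":0,"ax":0,"ay":0,"az":0},{"jaw":0,"x":0,"y":0,"z":15,"ax":0,"ay":0,"az":0},{"jaw":0,"x":0,"y":0,"z":15,"ax":0,"ay":0,"az":0},{"jaw":0,"x":0,"y":0,"z":15,"ax":0,"ay":0,"az":0},{"jaw":0,"x":0,"y":0,"z":12,"ax":0,"ay":0,"az":0},{"jaw":0,"x":0,"y":0,"z":8,"ax":0,"ay":0,"az":0},{"jaw":0,"x":0,"y":0,"z":0,"ax":0,"ay":0,"az":0}]' 50
python3 -c "
from h import *
print(delta(cad(0,-.099,.0545)))"
```

```text
t: 11.1
eef_pos: [0.4688, -0.2967, 0.0596]
tool_rot: [-0.001, 0.685, 0.728, -0.0]
contact_force: [-0.2, 0.1, -1.4]
gripper_width: 0.592
[ 0.4 -0.4  5.1]
```

Slightly lower until it touches the floor, then release to about 78 % and go up.

```bash

python3 -m crank '[{"jaw":0,"x":0,"y":0,"z":3,"ax":0,"ay":0,"az":0},{"jaw":0,"x":0,"y":0,"z":2,"ax":0,"ay":0,"az":0},{"jaw":0,"x":0,"y":0,"z":0,"ax":0,"ay":0,"az":0}]' 50
python3 -m crank '[{"jaw":82,"x":0,"y":0,"z":0,"ax":0,"ay":0,"az":0},{"jaw":82,"x":0,"y":0,"z":0,"ax":0,"ay":0,"az":0},{"jaw":82,"x":0,"y":0,"z":0,"ax":0,"ay":0,"az":0},{"jaw":82,"x":0,"y":0,"z":-30,"ax":0,"ay":0,"az":0},{"jaw":82,"x":0,"y":0,"z":-45,"ax":0,"ay":0,"az":0},{"jaw":82,"x":0,"y":0,"z":-45,"ax":0,"ay":0,"az":0},{"jaw":100,"x":40,"y":0,"z":0,"ax":0,"ay":0,"az":0},{"jaw":100,"x":50,"y":0,"z":0,"ax":0,"ay":0,"az":0},{"jaw":100,"x":50,"y":0,"z":0,"ax":0,"ay":0,"az":0},{"jaw":100,"x":50,"y":0,"z":0,"ax":0,"ay":0,"az":0},{"jaw":100,"x":50,"y":0,"z":0,"ax":0,"ay":0,"az":0},{"jaw":100,"x":50,"y":0,"z":0,"ax":0,"ay":0,"az":0}]' 50
python3 -m crank '[{"jaw":100,"x":50,"y":0,"z":0,"ax":0,"ay":0,"az":0},{"jaw":100,"x":50,"y":0,"z":0,"ax":0,"ay":0,"az":0},{"jaw":100,"x":0,"y":0,"z":0,"ax":0,"ay":0,"az":0}]'
python3 - <<'E'
from h import *
look("c"); print(delta([.4452,.1935,.045]))
E
```

```text
t: 11.48
eef_pos: [0.4692, -0.2968, 0.0554]
tool_rot: [0.0, 0.685, 0.728, 0.0]
contact_force: [-0.7, -0.6, -2.4]
gripper_width: 0.597
t: 12.98
eef_pos: [0.4513, -0.0058, 0.1756]
tool_rot: [0.0, 0.685, 0.728, 0.0]
contact_force: [1.7, 0.8, -0.4]
gripper_width: 0.998
t: 13.35
eef_pos: [0.4451, 0.0966, 0.1757]
tool_rot: [-0.0, 0.683, 0.731, 0.001]
contact_force: [0.0, -0.4, -0.2]
gripper_width: 0.998
scene
(0.3546, 0.1442, 0.027, 0.0866, 203, [110, 53, 120], [355, 191]) cad [-0.086  0.348]
(0.4423, 0.4056, 0.0288, 0.0867, 225, [148, 93, 59], [468, 201]) cad [0.017 0.603]
(0.4287, 0.2961, 0.0275, 0.0867, 206, [81, 118, 132], [422, 201]) cad [-0.003  0.495]
(0.4466, 0.1964, 0.0274, 0.0865, 233, [65, 109, 82], [382, 208]) cad [0.009 0.394]
(0.455, -0.3959, 0.0541, 0.0854, 47, [110, 76, 46], [125, 227]) cad [-0.019 -0.198]
(0.5393, 0.3852, 0.0278, 0.0867, 264, [197, 170, 61], [474, 223]) cad [0.113 0.577]
(0.5415, 0.2829, 0.0288, 0.0866, 272, [181, 42, 36], [429, 227]) cad [0.109 0.475]
(0.477, -0.3595, 0.025, 0.0848, 86, [40, 56, 67], [140, 234]) cad [ 0.005 -0.163]
(0.4817, -0.2972, 0.022
[... 1559 characters left out ...]
.088  0.345]
(0.5407, 0.3835, 0.0269, 0.0854, 615, [234, 202, 86], [176, 344]) cad [0.114 0.575]
(0.4266, 0.2929, 0.0266, 0.0855, 653, [86, 125, 146], [256, 358]) cad [-0.005  0.492]
(0.4413, 0.4031, 0.0261, 0.0854, 756, [159, 96, 65], [195, 390]) cad [0.016 0.601]
(0.4835, -0.4007, 0.0784, 0.094, 500, [114, 111, 83], [472, 188]) cad [ 0.009 -0.204]
(0.4684, -0.297, 0.0278, 0.0943, 262, [227, 114, 60], [452, 203]) cad [ 0.  -0.1]
(0.552, 0.0276, 0.0147, 0.094, 35, [38, 63, 96], [325, 246]) cad [0.103 0.219]
(0.5128, 0.0133, 0.0246, 0.0931, 94, [139, 100, 59], [343, 252]) cad [0.063 0.207]
(0.4217, 0.0025, 0.0421, 0.0929, 222, [137, 98, 61], [378, 276]) cad [-0.028  0.202]
[100.9   6.3 130.3]
```

Orange is seated in cell 2 (caddy 0, -0.100; top 0.094). Green goes to cell 3.

```bash

python3 -m crank '[{"jaw":100,"x":51,"y":4,"z":0,"ax":0,"ay":0,"az":0},{"jaw":100,"x":51,"y":3,"z":0,"ax":0,"ay":0,"az":0},{"jaw":100,"x":0,"y":0,"z":0,"ax":0,"ay":0,"az":0},{"jaw":100,"x":0,"y":0,"z":45,"ax":0,"ay":0,"az":0},{"jaw":100,"x":0,"y":0,"z":50,"ax":0,"ay":0,"az":0},{"jaw":100,"x":0,"y":0,"z":34,"ax":0,"ay":0,"az":0},{"jaw":100,"x":0,"y":0,"z":0,"ax":0,"ay":0,"az":0},{"jaw":0,"x":0,"y":0,"z":0,"ax":0,"ay":0,"az":0},{"jaw":0,"x":0,"y":0,"z":0,"ax":0,"ay":0,"az":0},{"jaw":0,"x":0,"y":0,"z":0,"ax":0,"ay":0,"az":0},{"jaw":0,"x":0,"y":0,"z":0,"ax":0,"ay":0,"az":0},{"jaw":0,"x":0,"y":0,"z":0,"ax":0,"ay":0,"az":0}]' 50
python3 -m crank '[{"jaw":0,"x":0,"y":0,"z":-40,"ax":0,"ay":0,"az":0},{"jaw":0,"x":0,"y":0,"z":-45,"ax":0,"ay":0,"az":0},{"jaw":0,"x":0,"y":0,"z":-40,"ax":0,"ay":0,"az":0},{"jaw":0,"x":0,"y":0,"z":0,"ax":0,"ay":0,"az":0}]' 50
python3 - <<'E'
from h import *
print(delta(cad(0,-.033,.17)),yaw())
E
```

```text
t: 14.95
eef_pos: [0.4469, 0.1948, 0.048]
tool_rot: [0.001, 0.685, 0.728, 0.001]
contact_force: [-2.4, -2.8, 5.3]
gripper_width: 0.598
t: 15.45
eef_pos: [0.4482, 0.1957, 0.1751]
tool_rot: [0.001, 0.685, 0.728, 0.004]
contact_force: [0.4, 1.5, -2.6]
gripper_width: 0.598
[-426.4   -9.9    3.7] (np.float64(3.4848823700920937), array([ 0.00720427,  0.00355264, -0.99996774]))
```

```bash

python3 -m crank '[{"jaw":0,"x":-21,"y":0,"z":0,"ax":0,"ay":0,"az":0},{"jaw":0,"x":-45,"y":-1,"z":0,"ax":0,"ay":0,"az":0},{"jaw":0,"x":-45,"y":-1,"z":0,"ax":0,"ay":0,"az":0},{"jaw":0,"x":-45,"y":-1,"z":0,"ax":0,"ay":0,"az":0},{"jaw":0,"x":-45,"y":-1,"z":0,"ax":0,"ay":0,"az":0},{"jaw":0,"x":-45,"y":-1,"z":0,"ax":0,"ay":0,"az":0},{"jaw":0,"x":-45,"y":-1,"z":0,"ax":0,"ay":0,"az":0},{"jaw":0,"x":-45,"y":-1,"z":0,"ax":0,"ay":0,"az":0},{"jaw":0,"x":-45,"y":-1,"z":0,"ax":0,"ay":0,"az":0},{"jaw":0,"x":-45,"y":-1,"z":0,"ax":0,"ay":0,"az":0},{"jaw":0,"x":0,"y":0,"z":0,"ax":0,"ay":0,"az":0},{"jaw":0,"x":0,"y":0,"z":0,"ax":0,"ay":0,"az":0}]' 50
python3 - <<'E'
from h import *
print(delta(cad(0,-.033,.0555)),yaw())
E
```

```text
t: 16.95
eef_pos: [0.4623, -0.2303, 0.1705]
tool_rot: [-0.001, 0.685, 0.728, -0.0]
contact_force: [0.4, 0.3, -2.8]
gripper_width: 0.596
[ -0.4   2.1 114.9] (np.float64(3.500692894173875), array([-0.00161206,  0.0010163 , -0.99999818]))
```

```bash

python3 -m crank '[{"jaw":0,"x":0,"y":2,"z":20,"ax":0,"ay":0,"az":0},{"jaw":0,"x":0,"y":0,"z":25,"ax":0,"ay":0,"az":0},{"jaw":0,"x":0,"y":0,"z":0,"ax":0,"ay":0,"az":0},{"jaw":0,"x":0,"y":0,"z":15,"ax":0,"ay":0,"az":0},{"jaw":0,"x":0,"y":0,"z":15,"ax":0,"ay":0,"az":0},{"jaw":0,"x":0,"y":0,"z":15,"ax":0,"ay":0,"az":0},{"jaw":0,"x":0,"y":0,"z":12,"ax":0,"ay":0,"az":0},{"jaw":0,"x":0,"y":0,"z":8,"ax":0,"ay":0,"az":0},{"jaw":0,"x":0,"y":0,"z":3,"ax":0,"ay":0,"az":0},{"jaw":0,"x":0,"y":0,"z":2,"ax":0,"ay":0,"az":0},{"jaw":0,"x":0,"y":0,"z":0,"ax":0,"ay":0,"az":0}]' 50
```

```text
t: 18.32
eef_pos: [0.4653, -0.231, 0.0565]
tool_rot: [0.0, 0.685, 0.728, 0.0]
contact_force: [1.0, 0.6, -3.2]
gripper_width: 0.6
```

```bash

python3 -m crank '[{"jaw":82,"x":0,"y":0,"z":0,"ax":0,"ay":0,"az":0},{"jaw":82,"x":0,"y":0,"z":0,"ax":0,"ay":0,"az":0},{"jaw":82,"x":0,"y":0,"z":0,"ax":0,"ay":0,"az":0},{"jaw":82,"x":0,"y":0,"z":-30,"ax":0,"ay":0,"az":0},{"jaw":82,"x":0,"y":0,"z":-45,"ax":0,"ay":0,"az":0},{"jaw":82,"x":0,"y":0,"z":-45,"ax":0,"ay":0,"az":0},{"jaw":100,"x":40,"y":0,"z":0,"ax":0,"ay":0,"az":0},{"jaw":100,"x":50,"y":0,"z":0,"ax":0,"ay":0,"az":0},{"jaw":100,"x":50,"y":0,"z":0,"ax":0,"ay":0,"az":0},{"jaw":100,"x":50,"y":0,"z":0,"ax":0,"ay":0,"az":0},{"jaw":100,"x":50,"y":0,"z":0,"ax":0,"ay":0,"az":0},{"jaw":100,"x":50,"y":0,"z":0,"ax":0,"ay":0,"az":0}]' 50
python3 -m crank '[{"jaw":100,"x":50,"y":0,"z":0,"ax":0,"ay":0,"az":0},{"jaw":100,"x":50,"y":0,"z":0,"ax":0,"ay":0,"az":0},{"jaw":100,"x":0,"y":0,"z":0,"ax":0,"ay":0,"az":0}]'
python3 - <<'E'
from h import *
look("d"); print(delta([.4266,.2935,.045]))
E
```

```text
t: 19.82
eef_pos: [0.4472, 0.0601, 0.1766]
tool_rot: [0.0, 0.685, 0.728, 0.0]
contact_force: [0.3, 0.7, 0.2]
gripper_width: 0.998
t: 20.2
eef_pos: [0.4408, 0.1627, 0.1767]
tool_rot: [-0.0, 0.683, 0.731, 0.001]
contact_force: [-0.5, -0.6, -0.9]
gripper_width: 1.0
scene
(0.352, 0.1442, 0.0285, 0.0867, 198, [110, 53, 119], [354, 191]) cad [-0.089  0.348]
(0.4412, 0.4069, 0.0284, 0.0869, 223, [148, 92, 59], [468, 201]) cad [0.016 0.605]
(0.4273, 0.2942, 0.0279, 0.0866, 216, [81, 118, 131], [421, 201]) cad [-0.005  0.493]
(0.4544, -0.3964, 0.0536, 0.0853, 43, [108, 75, 45], [125, 227]) cad [-0.02  -0.198]
(0.54, 0.3854, 0.0275, 0.0868, 266, [196, 170, 60], [474, 223]) cad [0.114 0.577]
(0.542, 0.2805, 0.0286, 0.0864, 276, [181, 41, 36], [429, 227]) cad [0.109 0.472]
(0.4739, -0.36, 0.0256, 0.0844, 91, [39, 57, 68], [140, 234]) cad [ 0.002 -0.163]
(0.4811, -0.2976, 0.023, 0.0848, 74, [93, 51, 25], [168, 232]) cad [ 0.013 -0.101]
(0.6305, 0.0141, 0.0104, 0.0842, 31, [62, 43, 26], [315, 259]) cad [0.181 0.201]
(0.6405, -0.3896, 0.0241, 0.0842, 53, [89, 62, 39], [111, 279]) cad [ 0.166 -0.203
[... 1187 characters left out ...]
(0.3534, 0.1424, 0.0265, 0.0856, 581, [118, 56, 131], [349, 338]) cad [-0.088  0.346]
(0.5403, 0.3848, 0.0269, 0.0853, 617, [235, 204, 86], [176, 344]) cad [0.114 0.576]
(0.4266, 0.2929, 0.0268, 0.0856, 651, [87, 126, 148], [256, 358]) cad [-0.005  0.492]
(0.4411, 0.4035, 0.0266, 0.0854, 763, [161, 97, 66], [195, 390]) cad [0.016 0.601]
(0.4828, -0.4016, 0.0775, 0.094, 507, [116, 112, 83], [471, 188]) cad [ 0.008 -0.205]
(0.4668, -0.2963, 0.0279, 0.0946, 258, [228, 115, 60], [452, 203]) cad [-0.001 -0.099]
(0.4646, -0.231, 0.0276, 0.0943, 285, [70, 115, 87], [435, 216]) cad [ 0.    -0.034]
(0.443, 0.0025, 0.0636, 0.093, 329, [140, 100, 63], [370, 271]) cad [-0.007  0.201]
[135.9  -6.1 131.2]
```

Green is seated in cell 3. Blue goes to cell 4.

```bash

python3 -m crank '[{"jaw":100,"x":45,"y":-2,"z":0,"ax":0,"ay":0,"az":0},{"jaw":100,"x":45,"y":-2,"z":0,"ax":0,"ay":0,"az":0},{"jaw":100,"x":45,"y":-2,"z":0,"ax":0,"ay":0,"az":0},{"jaw":100,"x":0,"y":0,"z":0,"ax":0,"ay":0,"az":0},{"jaw":100,"x":0,"y":0,"z":45,"ax":0,"ay":0,"az":0},{"jaw":100,"x":0,"y":0,"z":50,"ax":0,"ay":0,"az":0},{"jaw":100,"x":0,"y":0,"z":35,"ax":0,"ay":0,"az":0},{"jaw":100,"x":0,"y":0,"z":0,"ax":0,"ay":0,"az":0},{"jaw":0,"x":0,"y":0,"z":0,"ax":0,"ay":0,"az":0},{"jaw":0,"x":0,"y":0,"z":0,"ax":0,"ay":0,"az":0},{"jaw":0,"x":0,"y":0,"z":0,"ax":0,"ay":0,"az":0},{"jaw":0,"x":0,"y":0,"z":0,"ax":0,"ay":0,"az":0}]' 50
python3 -m crank '[{"jaw":0,"x":0,"y":0,"z":0,"ax":0,"ay":0,"az":0},{"jaw":0,"x":0,"y":0,"z":-40,"ax":0,"ay":0,"az":0},{"jaw":0,"x":0,"y":0,"z":-45,"ax":0,"ay":0,"az":0},{"jaw":0,"x":0,"y":0,"z":-40,"ax":0,"ay":0,"az":0},{"jaw":0,"x":0,"y":0,"z":0,"ax":0,"ay":0,"az":0}]' 50
python3 - <<'E'
from h import *
print(delta(cad(0,.033,.17)),yaw())
E
```

```text
t: 21.8
eef_pos: [0.4279, 0.2931, 0.0481]
tool_rot: [0.0, 0.685, 0.728, 0.001]
contact_force: [-1.9, -1.4, 7.0]
gripper_width: 0.598
t: 22.42
eef_pos: [0.429, 0.2941, 0.1752]
tool_rot: [0.001, 0.685, 0.728, 0.004]
contact_force: [0.0, -0.2, -3.3]
gripper_width: 0.596
[-459.7    3.3    3.3] (np.float64(3.4817185975916733), array([ 0.00643848,  0.00464912, -0.99996847]))
```

```bash

python3 -m crank '[{"jaw":0,"x":-24,"y":4,"z":0,"ax":0,"ay":0,"az":0},{"jaw":0,"x":-46,"y":0,"z":0,"ax":0,"ay":0,"az":0},{"jaw":0,"x":-48,"y":0,"z":0,"ax":0,"ay":0,"az":0},{"jaw":0,"x":-48,"y":0,"z":0,"ax":0,"ay":0,"az":0},{"jaw":0,"x":-48,"y":0,"z":0,"ax":0,"ay":0,"az":0},{"jaw":0,"x":-48,"y":0,"z":0,"ax":0,"ay":0,"az":0},{"jaw":0,"x":-48,"y":0,"z":0,"ax":0,"ay":0,"az":0},{"jaw":0,"x":-48,"y":0,"z":0,"ax":0,"ay":0,"az":0},{"jaw":0,"x":-48,"y":0,"z":0,"ax":0,"ay":0,"az":0},{"jaw":0,"x":-46,"y":0,"z":0,"ax":0,"ay":0,"az":0},{"jaw":0,"x":-8,"y":0,"z":0,"ax":0,"ay":0,"az":0},{"jaw":0,"x":0,"y":0,"z":0,"ax":0,"ay":0,"az":0}]' 50
python3 -m crank '[{"jaw":0,"x":0,"y":0,"z":0,"ax":0,"ay":0,"az":0}]' 50
python3 - <<'E'
from h import *
print(delta(cad(0,.033,.0555)),yaw())
E
```

```text
t: 23.92
eef_pos: [0.4583, -0.1662, 0.1706]
tool_rot: [-0.001, 0.686, 0.728, -0.0]
contact_force: [-0.3, 1.7, -3.4]
gripper_width: 0.598
t: 24.05
eef_pos: [0.4589, -0.1646, 0.1709]
tool_rot: [-0.001, 0.684, 0.729, -0.0]
contact_force: [0.9, -0.7, -2.4]
gripper_width: 0.595
[ -0.2   1.4 115.4] (np.float64(3.6233965077390415), array([-8.63298106e-04,  7.93293844e-04, -9.99999313e-01]))
```

```bash

python3 -m crank '[{"jaw":0,"x":0,"y":1,"z":20,"ax":0,"ay":0,"az":0},{"jaw":0,"x":0,"y":0,"z":25,"ax":0,"ay":0,"az":0},{"jaw":0,"x":0,"y":0,"z":0,"ax":0,"ay":0,"az":0},{"jaw":0,"x":0,"y":0,"z":15,"ax":0,"ay":0,"az":0},{"jaw":0,"x":0,"y":0,"z":15,"ax":0,"ay":0,"az":0},{"jaw":0,"x":0,"y":0,"z":15,"ax":0,"ay":0,"az":0},{"jaw":0,"x":0,"y":0,"z":12,"ax":0,"ay":0,"az":0},{"jaw":0,"x":0,"y":0,"z":8,"ax":0,"ay":0,"az":0},{"jaw":0,"x":0,"y":0,"z":3,"ax":0,"ay":0,"az":0},{"jaw":0,"x":0,"y":0,"z":2,"ax":0,"ay":0,"az":0},{"jaw":0,"x":0,"y":0,"z":0,"ax":0,"ay":0,"az":0}]' 50
```

```text
t: 25.42
eef_pos: [0.4603, -0.1662, 0.0565]
tool_rot: [0.0, 0.685, 0.728, 0.0]
contact_force: [-0.1, 0.2, -3.6]
gripper_width: 0.602
```

```bash

python3 -m crank '[{"jaw":82,"x":0,"y":0,"z":0,"ax":0,"ay":0,"az":0},{"jaw":82,"x":0,"y":0,"z":0,"ax":0,"ay":0,"az":0},{"jaw":82,"x":0,"y":0,"z":0,"ax":0,"ay":0,"az":0},{"jaw":82,"x":0,"y":0,"z":-30,"ax":0,"ay":0,"az":0},{"jaw":82,"x":0,"y":0,"z":-45,"ax":0,"ay":0,"az":0},{"jaw":82,"x":0,"y":0,"z":-45,"ax":0,"ay":0,"az":0},{"jaw":100,"x":40,"y":0,"z":0,"ax":0,"ay":0,"az":0},{"jaw":100,"x":50,"y":10,"z":0,"ax":0,"ay":0,"az":0},{"jaw":100,"x":50,"y":20,"z":0,"ax":0,"ay":0,"az":0},{"jaw":100,"x":50,"y":25,"z":0,"ax":0,"ay":0,"az":0},{"jaw":100,"x":50,"y":25,"z":0,"ax":0,"ay":0,"az":0},{"jaw":100,"x":50,"y":25,"z":0,"ax":0,"ay":0,"az":0}]' 50
python3 -m crank '[{"jaw":100,"x":50,"y":0,"z":0,"ax":0,"ay":0,"az":0},{"jaw":100,"x":0,"y":0,"z":0,"ax":0,"ay":0,"az":0}]'
python3 - <<'E'
from h import *
look("e"); print(delta([.5420,.2800,.045]))
E
```

```text
t: 26.92
eef_pos: [0.5478, 0.1314, 0.1765]
tool_rot: [0.0, 0.685, 0.728, 0.0]
contact_force: [-0.0, -1.3, 0.9]
gripper_width: 1.0
t: 27.18
eef_pos: [0.5432, 0.1853, 0.1762]
tool_rot: [-0.001, 0.682, 0.731, 0.001]
contact_force: [0.6, -0.8, 0.8]
gripper_width: 1.002
scene
(0.3529, 0.1442, 0.0281, 0.0867, 193, [110, 53, 120], [355, 191]) cad [-0.088  0.348]
(0.4435, 0.4053, 0.0277, 0.0868, 219, [148, 92, 59], [468, 201]) cad [0.018 0.603]
(0.5394, 0.3883, 0.0287, 0.0866, 266, [197, 172, 61], [474, 223]) cad [0.113 0.58 ]
(0.5417, 0.2827, 0.0283, 0.0866, 267, [184, 43, 37], [429, 227]) cad [0.109 0.474]
(0.4668, -0.3958, 0.0389, 0.0848, 36, [108, 75, 45], [124, 231]) cad [-0.008 -0.198]
(0.4771, -0.3595, 0.0249, 0.0841, 93, [40, 57, 69], [140, 234]) cad [ 0.005 -0.163]
(0.4785, -0.2975, 0.0222, 0.0849, 74, [94, 51, 24], [168, 232]) cad [ 0.01  -0.101]
(0.6312, 0.016, 0.0104, 0.0851, 29, [62, 42, 26], [314, 259]) cad [0.182 0.203]
(0.6402, -0.3899, 0.0234, 0.084, 52, [90, 64, 39], [111, 279]) cad [ 0.166 -0.203]
(0.4365, 0.0043, 0.06, 0.0939, 125, [133, 97, 58], [301, 208]) cad [-0.013  
[... 1438 characters left out ...]
346]
(0.5403, 0.3825, 0.0269, 0.0854, 608, [234, 201, 85], [176, 344]) cad [0.114 0.574]
(0.4413, 0.4039, 0.0263, 0.0854, 761, [159, 96, 65], [195, 390]) cad [0.016 0.602]
(0.4837, -0.4067, 0.0789, 0.0938, 518, [114, 109, 82], [472, 188]) cad [ 0.009 -0.21 ]
(0.4693, -0.2961, 0.0273, 0.0943, 265, [227, 114, 59], [451, 203]) cad [ 0.001 -0.099]
(0.4652, -0.2315, 0.0281, 0.0942, 285, [69, 114, 86], [435, 216]) cad [ 0.001 -0.034]
(0.4602, -0.1648, 0.0275, 0.0942, 310, [87, 126, 147], [418, 230]) cad [0.    0.033]
(0.5673, 0.0288, 0.0304, 0.0945, 69, [38, 63, 96], [320, 242]) cad [0.119 0.219]
(0.4588, 0.0062, 0.0795, 0.0929, 398, [139, 99, 61], [366, 267]) cad [0.009 0.204]
[100.2   4.4 131.1]
```

Blue is seated in cell 4. Red goes to cell 5.

```bash

python3 -m crank '[{"jaw":100,"x":50,"y":2,"z":0,"ax":0,"ay":0,"az":0},{"jaw":100,"x":50,"y":2,"z":0,"ax":0,"ay":0,"az":0},{"jaw":100,"x":0,"y":0,"z":0,"ax":0,"ay":0,"az":0},{"jaw":100,"x":0,"y":0,"z":45,"ax":0,"ay":0,"az":0},{"jaw":100,"x":0,"y":0,"z":50,"ax":0,"ay":0,"az":0},{"jaw":100,"x":0,"y":0,"z":35,"ax":0,"ay":0,"az":0},{"jaw":100,"x":0,"y":0,"z":0,"ax":0,"ay":0,"az":0},{"jaw":0,"x":0,"y":0,"z":0,"ax":0,"ay":0,"az":0},{"jaw":0,"x":0,"y":0,"z":0,"ax":0,"ay":0,"az":0},{"jaw":0,"x":0,"y":0,"z":0,"ax":0,"ay":0,"az":0},{"jaw":0,"x":0,"y":0,"z":0,"ax":0,"ay":0,"az":0},{"jaw":0,"x":0,"y":0,"z":0,"ax":0,"ay":0,"az":0}]' 50
python3 -m crank '[{"jaw":0,"x":0,"y":0,"z":-40,"ax":0,"ay":0,"az":0},{"jaw":0,"x":0,"y":0,"z":-45,"ax":0,"ay":0,"az":0},{"jaw":0,"x":0,"y":0,"z":-40,"ax":0,"ay":0,"az":0},{"jaw":0,"x":0,"y":0,"z":0,"ax":0,"ay":0,"az":0}]' 50
python3 - <<'E'
from h import *
print(delta(cad(0,.099,.17)),yaw())
E
```

```text
t: 28.78
eef_pos: [0.5433, 0.28, 0.0485]
tool_rot: [0.001, 0.685, 0.728, 0.001]
contact_force: [-1.3, -1.7, 5.8]
gripper_width: 0.6
t: 29.28
eef_pos: [0.5443, 0.281, 0.176]
tool_rot: [0.001, 0.685, 0.728, 0.004]
contact_force: [0.6, -0.5, -2.6]
gripper_width: 0.598
[-373.6 -111.2    3.7] (np.float64(3.488671383119798), array([ 0.00733945,  0.00424257, -0.99996407]))
```

```bash

python3 -m crank '[{"jaw":0,"x":-20,"y":-5,"z":0,"ax":0,"ay":0,"az":0},{"jaw":0,"x":-45,"y":-14,"z":0,"ax":0,"ay":0,"az":0},{"jaw":0,"x":-45,"y":-14,"z":0,"ax":0,"ay":0,"az":0},{"jaw":0,"x":-45,"y":-14,"z":0,"ax":0,"ay":0,"az":0},{"jaw":0,"x":-45,"y":-14,"z":0,"ax":0,"ay":0,"az":0},{"jaw":0,"x":-45,"y":-14,"z":0,"ax":0,"ay":0,"az":0},{"jaw":0,"x":-45,"y":-14,"z":0,"ax":0,"ay":0,"az":0},{"jaw":0,"x":-45,"y":-14,"z":0,"ax":0,"ay":0,"az":0},{"jaw":0,"x":-38,"y":-7,"z":0,"ax":0,"ay":0,"az":0},{"jaw":0,"x":0,"y":0,"z":0,"ax":0,"ay":0,"az":0},{"jaw":0,"x":0,"y":0,"z":0,"ax":0,"ay":0,"az":0}]' 50
python3 - <<'E'
from h import *
print(delta(cad(0,.099,.056)),yaw())
E
```

```text
t: 30.65
eef_pos: [0.4537, -0.0993, 0.1704]
tool_rot: [-0.001, 0.685, 0.728, -0.001]
contact_force: [0.9, -0.1, -2.5]
gripper_width: 0.596
[  0.4   2.6 114.4] (np.float64(3.457820742379177), array([-2.09934818e-03,  3.94562375e-04, -9.99997719e-01]))
```

```bash

python3 -m crank '[{"jaw":0,"x":0,"y":2,"z":20,"ax":0,"ay":0,"az":0},{"jaw":0,"x":0,"y":0,"z":25,"ax":0,"ay":0,"az":0},{"jaw":0,"x":0,"y":0,"z":0,"ax":0,"ay":0,"az":0},{"jaw":0,"x":0,"y":0,"z":15,"ax":0,"ay":0,"az":0},{"jaw":0,"x":0,"y":0,"z":15,"ax":0,"ay":0,"az":0},{"jaw":0,"x":0,"y":0,"z":15,"ax":0,"ay":0,"az":0},{"jaw":0,"x":0,"y":0,"z":12,"ax":0,"ay":0,"az":0},{"jaw":0,"x":0,"y":0,"z":8,"ax":0,"ay":0,"az":0},{"jaw":0,"x":0,"y":0,"z":3,"ax":0,"ay":0,"az":0},{"jaw":0,"x":0,"y":0,"z":2,"ax":0,"ay":0,"az":0},{"jaw":0,"x":0,"y":0,"z":0,"ax":0,"ay":0,"az":0}]' 50
python3 -m crank '[{"jaw":82,"x":0,"y":0,"z":0,"ax":0,"ay":0,"az":0},{"jaw":82,"x":0,"y":0,"z":0,"ax":0,"ay":0,"az":0},{"jaw":82,"x":0,"y":0,"z":0,"ax":0,"ay":0,"az":0},{"jaw":82,"x":0,"y":0,"z":-30,"ax":0,"ay":0,"az":0},{"jaw":82,"x":0,"y":0,"z":-45,"ax":0,"ay":0,"az":0},{"jaw":82,"x":0,"y":0,"z":-45,"ax":0,"ay":0,"az":0},{"jaw":100,"x":40,"y":0,"z":0,"ax":0,"ay":0,"az":0},{"jaw":100,"x":50,"y":0,"z":0,"ax":0,"ay":0,"az":0},{"jaw":100,"x":50,"y":0,"z":0,"ax":0,"ay":0,"az":0},{"jaw":100,"x":50,"y":0,"z":0,"ax":0,"ay":0,"az":0},{"jaw":100,"x":50,"y":0,"z":0,"ax":0,"ay":0,"az":0},{"jaw":100,"x":50,"y":0,"z":0,"ax":0,"ay":0,"az":0}]' 50
python3 -m crank '[{"jaw":100,"x":50,"y":0,"z":0,"ax":0,"ay":0,"az":0},{"jaw":100,"x":50,"y":0,"z":0,"ax":0,"ay":0,"az":0},{"jaw":100,"x":0,"y":0,"z":0,"ax":0,"ay":0,"az":0}]'
python3 - <<'E'
from h import *
look("f"); print(delta([.4415,.404,.045]))
E
```

```text
t: 32.02
eef_pos: [0.4573, -0.0993, 0.0567]
tool_rot: [0.0, 0.685, 0.728, 0.0]
contact_force: [-0.9, -0.7, -0.9]
gripper_width: 0.593
t: 33.52
eef_pos: [0.4391, 0.1918, 0.1765]
tool_rot: [0.0, 0.685, 0.728, 0.0]
contact_force: [0.7, 0.2, 0.5]
gripper_width: 1.002
t: 33.9
eef_pos: [0.432, 0.2948, 0.1765]
tool_rot: [-0.001, 0.683, 0.731, 0.001]
contact_force: [-0.2, -0.1, -0.5]
gripper_width: 1.0
scene
(0.3536, 0.146, 0.0277, 0.0863, 203, [110, 52, 119], [354, 191]) cad [-0.087  0.35 ]
(0.4434, 0.4038, 0.0297, 0.0868, 227, [148, 92, 59], [468, 201]) cad [0.018 0.601]
(0.4527, -0.3969, 0.0546, 0.085, 41, [108, 75, 45], [125, 227]) cad [-0.022 -0.198]
(0.5399, 0.3861, 0.0278, 0.0868, 262, [195, 170, 60], [474, 223]) cad [0.113 0.578]
(0.4637, -0.0969, 0.0245, 0.0843, 80, [89, 24, 24], [258, 223]) cad [0.008 0.1  ]
(0.476, -0.3598, 0.025, 0.0844, 99, [40, 57, 69], [141, 234]) cad [ 0.004 -0.163]
(0.4814, -0.2972, 0.0215, 0.0852, 78, [94, 51, 27], [168, 232]) cad [ 0.013 -0.101]
(0.6347, 0.0167, 0.0061, 0.0843, 25, [62, 43, 26], [315, 260]) cad [0.185 0.203]
(0.6406, -0.3886, 0.0238, 0.083
[... 1813 characters left out ...]
ad [0.016 0.601]
(0.482, -0.3966, 0.078, 0.0939, 511, [118, 113, 85], [472, 188]) cad [ 0.008 -0.2  ]
(0.4686, -0.2968, 0.0265, 0.0944, 262, [231, 117, 61], [452, 203]) cad [ 0.  -0.1]
(0.4658, -0.2322, 0.0273, 0.0941, 285, [72, 118, 89], [435, 216]) cad [ 0.001 -0.035]
(0.4589, -0.1657, 0.027, 0.0942, 309, [89, 129, 152], [418, 230]) cad [-0.001  0.032]
(0.579, 0.0299, 0.0191, 0.0948, 40, [40, 66, 99], [316, 239]) cad [0.131 0.22 ]
(0.458, -0.099, 0.028, 0.094, 347, [222, 55, 51], [398, 244]) cad [0.002 0.099]
(0.5475, 0.0272, 0.0091, 0.094, 25, [39, 65, 98], [326, 247]) cad [0.099 0.219]
(0.4592, 0.0045, 0.0792, 0.0929, 391, [143, 102, 64], [366, 267]) cad [0.009 0.202]
[113.4  15.6 131. ]
```

Red is seated in cell 5. Brown goes to cell 6.

```bash

python3 -m crank '[{"jaw":100,"x":55,"y":7,"z":0,"ax":0,"ay":0,"az":0},{"jaw":100,"x":57,"y":7,"z":0,"ax":0,"ay":0,"az":0},{"jaw":100,"x":0,"y":0,"z":0,"ax":0,"ay":0,"az":0},{"jaw":100,"x":0,"y":0,"z":45,"ax":0,"ay":0,"az":0},{"jaw":100,"x":0,"y":0,"z":50,"ax":0,"ay":0,"az":0},{"jaw":100,"x":0,"y":0,"z":35,"ax":0,"ay":0,"az":0},{"jaw":100,"x":0,"y":0,"z":0,"ax":0,"ay":0,"az":0},{"jaw":0,"x":0,"y":0,"z":0,"ax":0,"ay":0,"az":0},{"jaw":0,"x":0,"y":0,"z":0,"ax":0,"ay":0,"az":0},{"jaw":0,"x":0,"y":0,"z":0,"ax":0,"ay":0,"az":0},{"jaw":0,"x":0,"y":0,"z":0,"ax":0,"ay":0,"az":0},{"jaw":0,"x":0,"y":0,"z":0,"ax":0,"ay":0,"az":0}]' 50
python3 -m crank '[{"jaw":0,"x":0,"y":0,"z":-40,"ax":0,"ay":0,"az":0},{"jaw":0,"x":0,"y":0,"z":-45,"ax":0,"ay":0,"az":0},{"jaw":0,"x":0,"y":0,"z":-40,"ax":0,"ay":0,"az":0},{"jaw":0,"x":0,"y":0,"z":0,"ax":0,"ay":0,"az":0}]' 50
python3 - <<'E'
from h import *
print(delta(cad(0,.165,.17)),yaw())
E
```

```text
t: 35.5
eef_pos: [0.4415, 0.4034, 0.0485]
tool_rot: [0.0, 0.685, 0.728, 0.002]
contact_force: [-1.4, -2.5, 6.6]
gripper_width: 0.595
t: 36.0
eef_pos: [0.4421, 0.4045, 0.1757]
tool_rot: [0.0, 0.685, 0.728, 0.004]
contact_force: [0.4, -0.0, -2.7]
gripper_width: 0.597
[-437.2  -16.7    3.3] (np.float64(3.488986879254158), array([ 0.00576167,  0.0056059 , -0.99996769]))
```

```bash

python3 -m crank '[{"jaw":0,"x":-22,"y":0,"z":0,"ax":0,"ay":0,"az":0},{"jaw":0,"x":-46,"y":-1,"z":0,"ax":0,"ay":0,"az":0},{"jaw":0,"x":-46,"y":-1,"z":0,"ax":0,"ay":0,"az":0},{"jaw":0,"x":-46,"y":-2,"z":0,"ax":0,"ay":0,"az":0},{"jaw":0,"x":-46,"y":-2,"z":0,"ax":0,"ay":0,"az":0},{"jaw":0,"x":-46,"y":-2,"z":0,"ax":0,"ay":0,"az":0},{"jaw":0,"x":-46,"y":-2,"z":0,"ax":0,"ay":0,"az":0},{"jaw":0,"x":-46,"y":-2,"z":0,"ax":0,"ay":0,"az":0},{"jaw":0,"x":-46,"y":-2,"z":0,"ax":0,"ay":0,"az":0},{"jaw":0,"x":-47,"y":-2,"z":0,"ax":0,"ay":0,"az":0},{"jaw":0,"x":0,"y":0,"z":0,"ax":0,"ay":0,"az":0},{"jaw":0,"x":0,"y":0,"z":0,"ax":0,"ay":0,"az":0}]' 50
python3 - <<'E'
from h import *
print(delta(cad(0,.165,.056)),yaw())
E
```

```text
t: 37.5
eef_pos: [0.4497, -0.0347, 0.1704]
tool_rot: [-0.001, 0.686, 0.728, -0.001]
contact_force: [-0.6, -0.1, -2.3]
gripper_width: 0.597
[  1.7   2.7 114.4] (np.float64(3.4385578535256087), array([-2.13565165e-03,  9.75756437e-05, -9.99997715e-01]))
```

```bash

python3 -m crank '[{"jaw":0,"x":1,"y":2,"z":20,"ax":0,"ay":0,"az":0},{"jaw":0,"x":0,"y":0,"z":25,"ax":0,"ay":0,"az":0},{"jaw":0,"x":0,"y":0,"z":0,"ax":0,"ay":0,"az":0},{"jaw":0,"x":0,"y":0,"z":15,"ax":0,"ay":0,"az":0},{"jaw":0,"x":0,"y":0,"z":15,"ax":0,"ay":0,"az":0},{"jaw":0,"x":0,"y":0,"z":15,"ax":0,"ay":0,"az":0},{"jaw":0,"x":0,"y":0,"z":12,"ax":0,"ay":0,"az":0},{"jaw":0,"x":0,"y":0,"z":8,"ax":0,"ay":0,"az":0},{"jaw":0,"x":0,"y":0,"z":3,"ax":0,"ay":0,"az":0},{"jaw":0,"x":0,"y":0,"z":2,"ax":0,"ay":0,"az":0},{"jaw":0,"x":0,"y":0,"z":0,"ax":0,"ay":0,"az":0}]' 50
python3 -m crank '[{"jaw":82,"x":0,"y":0,"z":0,"ax":0,"ay":0,"az":0},{"jaw":82,"x":0,"y":0,"z":0,"ax":0,"ay":0,"az":0},{"jaw":82,"x":0,"y":0,"z":0,"ax":0,"ay":0,"az":0},{"jaw":82,"x":0,"y":0,"z":-30,"ax":0,"ay":0,"az":0},{"jaw":82,"x":0,"y":0,"z":-45,"ax":0,"ay":0,"az":0},{"jaw":82,"x":0,"y":0,"z":-45,"ax":0,"ay":0,"az":0},{"jaw":100,"x":40,"y":0,"z":-20,"ax":0,"ay":0,"az":0},{"jaw":100,"x":50,"y":0,"z":0,"ax":0,"ay":0,"az":0},{"jaw":100,"x":50,"y":0,"z":0,"ax":0,"ay":0,"az":0},{"jaw":100,"x":0,"y":0,"z":0,"ax":0,"ay":0,"az":0}]' 50
python3 - <<'E'
from h import *
look("g")
p,d,c=grab("scene"); W=cloud(d,c)
m=(W[...,2]>.148)&(W[...,2]<.156)&(W[...,1]<0)&(W[...,0]>.5)&(W[...,0]<.7)
print("handle",cv2.minAreaRect(W[m][:,:2].astype(np.float32)),np.median(W[m],0),delta(cad(.128,0,.2)))
E
```

```text
t: 38.88
eef_pos: [0.4534, -0.0333, 0.0567]
tool_rot: [0.0, 0.685, 0.728, 0.0]
contact_force: [-0.4, 0.7, -3.4]
gripper_width: 0.599
t: 40.12
eef_pos: [0.4441, 0.1105, 0.1967]
tool_rot: [-0.0, 0.683, 0.731, 0.001]
contact_force: [0.6, -0.6, 0.3]
gripper_width: 1.0
scene
(0.3539, 0.1456, 0.0274, 0.0867, 199, [109, 52, 118], [355, 191]) cad [-0.087  0.349]
(0.4549, -0.396, 0.0529, 0.0856, 48, [110, 77, 46], [125, 227]) cad [-0.02  -0.198]
(0.4618, -0.03, 0.0246, 0.0846, 69, [72, 46, 34], [288, 220]) cad [0.01  0.167]
(0.5397, 0.3865, 0.0285, 0.0866, 268, [195, 170, 60], [474, 223]) cad [0.113 0.578]
(0.4635, -0.0966, 0.0244, 0.0847, 76, [89, 24, 24], [258, 223]) cad [0.008 0.101]
(0.474, -0.3599, 0.0254, 0.0846, 91, [39, 57, 68], [140, 234]) cad [ 0.002 -0.163]
(0.4807, -0.2979, 0.0228, 0.0846, 71, [93, 50, 25], [168, 232]) cad [ 0.012 -0.101]
(0.6367, 0.0165, 0.0055, 0.0835, 30, [60, 41, 24], [314, 259]) cad [0.187 0.203]
(0.6404, -0.387, 0.0239, 0.0836, 53, [92, 65, 41], [111, 279]) cad [ 0.166 -0.2  ]
(0.4371, 0.0055, 0.0589, 0.094, 126, [131, 96, 57], [301, 207]) cad [-0.013  0.204
[... 1840 characters left out ...]
03]) cad [ 0.001 -0.099]
(0.465, -0.2312, 0.0279, 0.0943, 286, [69, 113, 85], [435, 216]) cad [ 0.001 -0.034]
(0.4605, -0.1657, 0.0268, 0.0943, 309, [86, 124, 145], [417, 230]) cad [0.    0.032]
(0.4575, -0.0981, 0.027, 0.0941, 340, [216, 52, 49], [398, 244]) cad [0.001 0.1  ]
(0.5597, 0.0294, 0.0217, 0.0936, 53, [37, 62, 95], [322, 244]) cad [0.111 0.22 ]
(0.5199, 0.0116, 0.0176, 0.0928, 53, [136, 97, 59], [340, 250]) cad [0.07  0.205]
(0.4285, -0.0216, 0.0546, 0.0936, 629, [156, 97, 64], [377, 265]) cad [-0.023  0.178]
handle ((0.5897824764251709, -0.18900491297245026), (0.02103632129728794, 0.1282871812582016), 3.09127140045166) [ 0.59259554 -0.1893001   0.15226902] [-303.4  127.5   -3.7]
```

View pics/gside.png

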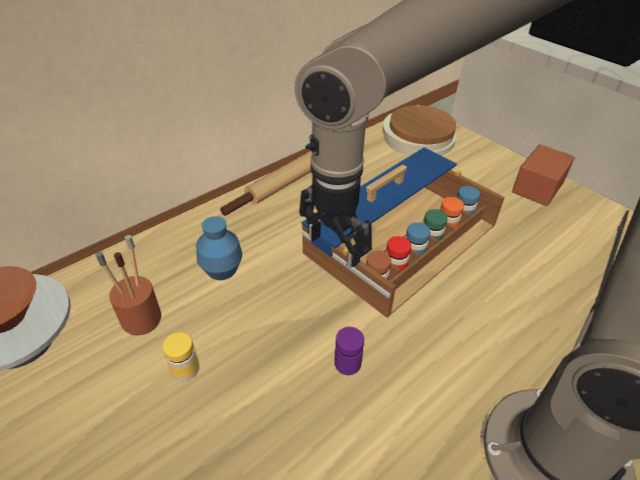

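All six cells show jars standing (tops at 0.094, within ~2 mm of their cells). The handle is at (0.590, -0.189), so next I go back to the cover.

```bash

python3 -m crank '[{"jaw":100,"x":-20,"y":20,"z":-5,"ax":0,"ay":0,"az":0},{"jaw":100,"x":-40,"y":40,"z":0,"ax":0,"ay":0,"az":0},{"jaw":100,"x":-45,"y":37,"z":0,"ax":0,"ay":0,"az":0},{"jaw":100,"x":-50,"y":30,"z":0,"ax":0,"ay":0,"az":0},{"jaw":100,"x":-50,"y":0,"z":0,"ax":0,"ay":0,"az":0},{"jaw":100,"x":-50,"y":0,"z":0,"ax":0,"ay":0,"az":0},{"jaw":100,"x":-48,"y":0,"z":0,"ax":0,"ay":0,"az":0},{"jaw":100,"x":0,"y":0,"z":0,"ax":0,"ay":0,"az":0},{"jaw":100,"x":0,"y":0,"z":0,"ax":0,"ay":0,"az":0}]' 60
python3 - <<'E'
from h import *
p,d,c=grab("wrist","w2"); W=cloud(d,c)
m=((W[...,2]>.146)&(W[...,2]<.157)).astype(np.uint8)
k,l,s,ce=cv2.connectedComponentsWithStats(m)
for i in range(1,k):
    if s[i,4]>300:
        P=W[l==i]; r=cv2.minAreaRect(P[:,:2].astype(np.float32)); print(s[i],r,np.median(P,0), delta([r[0][0],r[0][1],.127]))
print(yaw())
E
```

```text
t: 41.4
eef_pos: [0.589, -0.1892, 0.201]
tool_rot: [-0.0, 0.686, 0.728, -0.0]
contact_force: [-0.3, -0.1, 0.7]
gripper_width: 0.994
[ 315  161   28  202 5249] ((0.5895290970802307, -0.18981881439685822), (0.01602214016020298, 0.1290675550699234), 3.434495687484741) [ 0.58916279 -0.18091884  0.15201364] [-1.9  0.1 74.1]
(np.float64(3.4898185512180158), array([-4.96528359e-04,  6.04326921e-04, -9.99999694e-01]))
```

```bash

python3 -m crank '[{"jaw":100,"x":-1,"y":0,"z":25,"ax":0,"ay":0,"az":0},{"jaw":100,"x":0,"y":0,"z":25,"ax":0,"ay":0,"az":0},{"jaw":100,"x":0,"y":0,"z":24,"ax":0,"ay":0,"az":0},{"jaw":100,"x":0,"y":0,"z":0,"ax":0,"ay":0,"az":0},{"jaw":0,"x":0,"y":0,"z":0,"ax":0,"ay":0,"az":0},{"jaw":0,"x":0,"y":0,"z":0,"ax":0,"ay":0,"az":0},{"jaw":0,"x":0,"y":0,"z":0,"ax":0,"ay":0,"az":0},{"jaw":0,"x":0,"y":0,"z":0,"ax":0,"ay":0,"az":0},{"jaw":0,"x":0,"y":0,"z":0,"ax":0,"ay":0,"az":0},{"jaw":0,"x":0,"y":0,"z":0,"ax":0,"ay":0,"az":0}]' 60
python3 -m crank '[{"jaw":0,"x":0,"y":0,"z":-11,"ax":0,"ay":0,"az":0},{"jaw":0,"x":0,"y":0,"z":-11,"ax":0,"ay":0,"az":0},{"jaw":0,"x":0,"y":0,"z":0,"ax":0,"ay":0,"az":0},{"jaw":0,"x":0,"y":-20,"z":0,"ax":0,"ay":0,"az":0},{"jaw":0,"x":0,"y":-20,"z":0,"ax":0,"ay":0,"az":0},{"jaw":0,"x":0,"y":-20,"z":0,"ax":0,"ay":0,"az":0},{"jaw":0,"x":0,"y":-20,"z":0,"ax":0,"ay":0,"az":0},{"jaw":0,"x":0,"y":-20,"z":0,"ax":0,"ay":0,"az":0},{"jaw":0,"x":0,"y":-20,"z":0,"ax":0,"ay":0,"az":0},{"jaw":0,"x":0,"y":-8,"z":0,"ax":0,"ay":0,"az":0},{"jaw":0,"x":0,"y":0,"z":0,"ax":0,"ay":0,"az":0},{"jaw":0,"x":0,"y":0,"z":0,"ax":0,"ay":0,"az":0}]' 60
python3 - <<'E'
from h import *
print(delta([.4612,-.1983,.1284]),readout.get_obs()['contact_force'])
E
```

```text
t: 42.7
eef_pos: [0.5902, -0.1893, 0.128]
tool_rot: [0.0, 0.685, 0.728, 0.0]
contact_force: [-1.3, -0.3, 5.5]
gripper_width: 0.182
t: 44.2
eef_pos: [0.4621, -0.1969, 0.1491]
tool_rot: [-0.0, 0.685, 0.728, -0.0]
contact_force: [-0.5, 0.5, -3.0]
gripper_width: 0.174
[-1.3 -1.  20.7] [-0.53693584  0.45734692 -3.0311366 ]
```

```bash

python3 -m crank '[{"jaw":0,"x":0,"y":-1,"z":0,"ax":0,"ay":0,"az":0},{"jaw":0,"x":0,"y":0,"z":10,"ax":0,"ay":0,"az":0},{"jaw":0,"x":0,"y":0,"z":11,"ax":0,"ay":0,"az":0},{"jaw":0,"x":0,"y":0,"z":0,"ax":0,"ay":0,"az":0},{"jaw":0,"x":0,"y":0,"z":0,"ax":0,"ay":0,"az":0}]' 60
python3 -m crank '[{"jaw":100,"x":0,"y":0,"z":0,"ax":0,"ay":0,"az":0},{"jaw":100,"x":0,"y":0,"z":0,"ax":0,"ay":0,"az":0},{"jaw":100,"x":0,"y":0,"z":0,"ax":0,"ay":0,"az":0},{"jaw":100,"x":0,"y":0,"z":0,"ax":0,"ay":0,"az":0},{"jaw":100,"x":0,"y":0,"z":0,"ax":0,"ay":0,"az":0},{"jaw":100,"x":0,"y":0,"z":-30,"ax":0,"ay":0,"az":0},{"jaw":100,"x":0,"y":0,"z":-43,"ax":0,"ay":0,"az":0},{"jaw":100,"x":0,"y":0,"z":0,"ax":0,"ay":0,"az":0},{"jaw":100,"x":0,"y":0,"z":0,"ax":0,"ay":0,"az":0}]' 60
python3 - <<'E'
from h import *
p,d,c=grab("wrist","w3"); W=cloud(d,c)
m=((W[...,2]>.146)&(W[...,2]<.170)).astype(np.uint8)
k,l,s,ce=cv2.connectedComponentsWithStats(m)
for i in range(1,k):
    if s[i,4]>300:
        P=W[l==i]; r=cv2.minAreaRect(P[:,:2].astype(np.float32)); print(s[i],r,np.median(P,0))
E
```

```text
t: 44.82
eef_pos: [0.4613, -0.1971, 0.128]
tool_rot: [0.0, 0.685, 0.728, 0.0]
contact_force: [1.7, 0.9, -0.6]
gripper_width: 0.177
t: 45.95
eef_pos: [0.4607, -0.197, 0.2009]
tool_rot: [-0.0, 0.685, 0.728, -0.0]
contact_force: [1.0, 0.4, -0.4]
gripper_width: 1.003
[ 315  161   28  202 5273] ((0.461161345243454, -0.19779454171657562), (0.016014449298381805, 0.1295081377029419), 3.3683180809020996) [ 0.46074605 -0.18862763  0.15203299]
```

The handle is back at its starting point (0.461, -0.198) and height 0.152. I move clear for a last look.

```bash

python3 -m crank '[{"jaw":100,"x":0,"y":0,"z":-40,"ax":0,"ay":0,"az":0},{"jaw":100,"x":30,"y":20,"z":0,"ax":0,"ay":0,"az":0},{"jaw":100,"x":50,"y":30,"z":0,"ax":0,"ay":0,"az":0},{"jaw":100,"x":50,"y":30,"z":0,"ax":0,"ay":0,"az":0},{"jaw":100,"x":50,"y":20,"z":0,"ax":0,"ay":0,"az":0},{"jaw":100,"x":0,"y":0,"z":0,"ax":0,"ay":0,"az":0},{"jaw":100,"x":0,"y":0,"z":0,"ax":0,"ay":0,"az":0}]' 60
python3 - <<'E'
from h import *
look("z",["scene"])
p,d,c=grab("side","zside"); W=cloud(d,c)
hsv=cv2.cvtColor(p,cv2.COLOR_RGB2HSV)
m=(hsv[...,0]>100)&(hsv[...,0]<125)&(hsv[...,1]>150)&(W[...,2]>.100)&(W[...,2]<.135)&(W[...,1]<0.1)
print("plate",np.nanmedian(W[m][:,2]),cv2.minAreaRect(W[m][:,:2].astype(np.float32)))
E
```

```text
t: 46.88
eef_pos: [0.5491, -0.0119, 0.24]
tool_rot: [-0.001, 0.685, 0.728, -0.001]
contact_force: [0.3, -0.6, 0.0]
gripper_width: 0.999
scene
(0.3532, 0.1432, 0.0273, 0.0866, 197, [112, 54, 121], [355, 191]) cad [-0.088  0.347]
(0.5399, 0.3857, 0.0283, 0.0868, 277, [198, 173, 62], [474, 223]) cad [0.113 0.577]
(0.4684, -0.0295, 0.0211, 0.0836, 63, [70, 41, 30], [288, 221]) cad [0.017 0.167]
(0.468, -0.0948, 0.0218, 0.0834, 61, [86, 20, 19], [259, 224]) cad [0.012 0.102]
(0.4724, -0.1615, 0.0226, 0.083, 59, [35, 51, 60], [229, 226]) cad [0.012 0.035]
(0.4756, -0.2286, 0.0224, 0.0831, 70, [29, 47, 39], [199, 230]) cad [ 0.011 -0.032]
(0.4784, -0.2939, 0.0231, 0.0838, 66, [91, 46, 23], [170, 232]) cad [ 0.01  -0.097]
(0.4835, -0.3599, 0.0214, 0.0831, 59, [35, 50, 60], [139, 235]) cad [ 0.011 -0.163]
(0.5215, -0.3921, 0.037, 0.0849, 37, [106, 74, 45], [121, 244]) cad [ 0.047 -0.198]
(0.6104, -0.3894, 0.0524, 0.0835, 83, [103, 71, 41], [113, 272]) cad [ 0.136 -0.201]
(0.5743, 0.012, 0.0663, 0.0937, 216, [130, 94, 55], [311, 240]) cad [0.125 0.202]
(0.5843, -0.3887, 0.0806, 0.0928, 266, [130, 95, 56], [113, 261]) cad [ 0.11  -0.198]
plate 0.1114006700951912 ((0.46148326992988586, -0.1962350457906723), (0.10332920402288437, 0.44254589080810547), 3.5085930824279785)
```

View pics/zside.png

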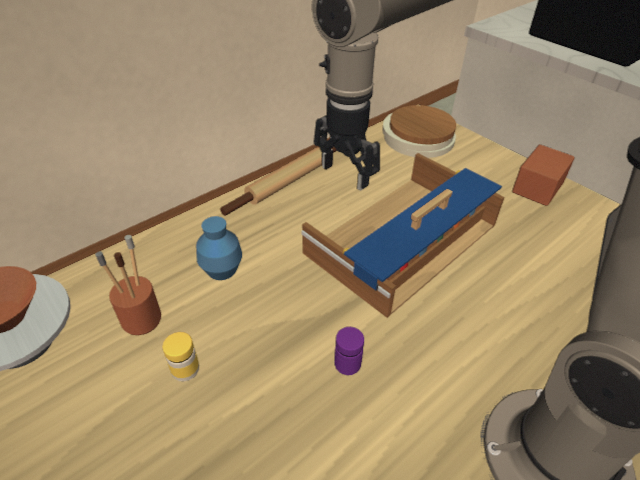

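The cover is shut with its plate at z 0.111, as at the start. Jars are visible under it in all six cells, the pot and vase are where they were, and the arm is clear.

```bash
python3 -c "
from station import ticket; print(ticket.hand_in())"
```

```text
the job is handed in; nothing more can be done
None
```

The job is done and handed in at about 47 s of the 210 s allowed; no verdict is reported. I lifted the cover over the bumps, slid it about 128 mm open and let it down. Only cell 1 held a jar, so I put the orange, green, blue, red and brown spares in cells 2 to 6. I then lifted the cover back over the bumps and shut it.

**Jars:** before I closed the cover, all six jars measured within about 4 mm of their cells, with lid tops at about 94 mm (93 mm expected). Cell 6 was partly hidden from the side camera, so its position comes from the scene camera only. Jar tilt was judged from the even lid heights and the pictures, not measured directly.

**Cover:** after closing, its handle was back within 1 mm of its starting point, and the plate height of 111 mm was the same as at the start.

**Surroundings:** the pot and vase look unmoved in the last picture, though I did not measure them again. The yellow spare and the purple look-alike were not touched, and the arm stood clear. I saw no jar knocked aside and no slip of the grip, and no check failed.

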